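# Stack wedge-cast ingots level on the stacking block

## Robot

A 6-joint arm with a two-finger parallel gripper is mounted at the origin on the work surface. World frame = base frame: x ahead of the robot, y to its left, z up, the work surface at z = 0. Lengths are in m, angles in degrees, forces in N, time in s.
With the tool pointing down it reaches from about 0.25 to 0.725 m from the base axis. Payload 9.7 kg.
Tool frame: the origin (TCP) lies at the very end of the fingers, on their centre line; the grasp point (between the pads) lies 19 mm behind it; x points along the fingers, z is the direction in which the jaws open and shut, and the axes are right-handed (so a half turn about x gives the same grasp; the last joint's range is limited). The gripper opens to 85 mm and grips with 20 to 120 N. Pads are 22 mm wide; open, the fingers measure 114 mm over their backs; the gripper's body (76 mm by 85 mm) begins 54 mm behind the grasp point. The pads swing forward as they close: fully open they stand 13 mm farther back than shut.
Start: joints at [-69.786, 4.979, 10.078, 95.1, 0, 90], TCP at [0.19, -0.516, 0.231] pointing down, gripper open.
Joint ranges: [-179.16, 179.16], [-48.56, 103.87], [-65.8, 70.77], [-126.05, 130.52], [-82.76, 87.17], [-180, 180]. Speed limits (degrees/s): [127.2, 127.2, 147.25, 180, 180, 180].

## Interface

Orientations are given as [roll, pitch, yaw] about the fixed x, y, z axes, in that order (R = Rz(yaw) Ry(pitch) Rx(roll)).
In Python, from workcell import sensors, vision, job_done gives the robot as it stands.
- The arm moves only by the tool carry_out, never from a script. Its argument "increments" is a list of rows, each a list of 7 numbers: the turn, a rotation vector about the tool's x, y, z in degrees, then the shift along the tool's x, y, z in mm, then the opening in per cent of the stroke, from 0 (shut) to 100 (fully open). A call has 1 to 12 rows; each row shifts and turns the commanded pose from where the row before left it, along the tool's axes as they then stand; what a row does not reach is not made up. A row lasts 1/8 s, in which the tool goes at most 62.5 mm and 10.7 degrees, less where a joint would pass 70% of its speed; a pose out of reach is approached as far as the arm can. A call is refused whole if a number of a shift passes 62.5 or a number of a turn 10.7, either way. A call with a gripper value outside its range is refused whole. The fingers move at their own pace and stop on an object; "squeeze" is the grip in N (left out, the last holds). Time passes only in rows, so rows that do not move let the fingers close. It gives the time, the measured TCP pose, the force and the opening at its end, in the units of the state.
- sensors.get_obs(): the state, without advancing time (a new reading comes with each control period).
- vision.camera(name): name is "scene" or "top"; returns the picture (400x640x3 uint8, red, green, blue); there is no depth.
- vision.calibration(name): a dict with "camera_matrix" (3x3 intrinsics, pixels), "extrinsics" (4x4, takes a point from world to camera coordinates). Camera axes: x right, y up, looking along -z (the intrinsics and any distortion apply to the point x, -y, -z); pixel columns grow to the right and rows downward; lengths in m; the calibration is good to about 2 mm. A picture is of the moment at which its call begins. calibration takes no time and is no camera call.
- job_done(): hands the job in, once; it reports no verdict.
The state is a dict: "time": time; "q": joint angles; "qd": joint speeds; "joint_efforts": joint torques, N m; "ee_pos": TCP position; "tcp_rot": TCP orientation; "wrist_force": force on the tool from outside, world axes, zero at the start; "torque": the same for the moment, N m; "opening": finger opening in m.
Only numpy, scipy, OpenCV 4.12 (cv2) and the standard library are available. Lean on these libraries where they do the work, as an engineer would, in place of code of your own. Each camera call takes 0.05 s, during which the arm holds its last target.

## Task

Lift the lid off the stacking block by its knob and set it flat in the middle of the cork mat, then build all the wedge-shaped brass ingots into one straight, centred pile on the block. Seat the first flat and square in the pocket and lay the second straight along it but turned end for end, so that the two tapers cancel and the top is level; lay the next pair in the same way but crosswise to the pair below, a further pair crosswise again, and an odd last ingot crosswise on the top by itself. Leave the hammer, jar and cup where they are.

Things in the scene. Friction and masses are not known exactly. Their poses are not given: they have to be found in the camera images.
- pocket (a point): Fixed stacking block, 110 x 110 x 40 mm, grey with a steel top, standing on the bench; in the middle of its top face is a rectangular pocket 88 mm (x) by 46 mm (y), 5 mm deep. This point is the centre of the pocket's floor, 35 mm above the block's underside; x runs along the pocket's length, z up.
- lid_knob (a point): Loose square aluminium lid that covers the block at the start: 120 x 120 mm plate 4 mm thick with a 10 mm skirt hanging round its edge outside the block (2 mm play a side), 0.35 kg, with an upright round dark wooden knob, 26 mm in diameter and 26 mm high, in its middle. This point is the centre of the knob, half-way up: 13 mm above the plate's upper face and 27 mm above the skirt's lower edge. x and y run along the lid's sides, z up.
- lid: The same lid; origin at the centre of the skirt's lower edge, z up.
- mat_center (a point): Fixed square cork mat on the bench, 150 x 150 x 4 mm, where the lid is to be put. This point is the centre of its upper face; x and y along its sides.
- ingot1_mid (a point): Cast brass ingot, a wedge 84 mm long (x), 42 mm wide (y), flat underneath, with upright sides; its height grows evenly from 14 mm at the thin end (-x) to 26 mm at the thick end (+x), 20 mm in the middle; about 0.55 kg. This point is its centre, 10 mm above the underside; z is square to the underside. At the start it lies on the bench on its underside. Ingots are all alike; 5 to 7 are present, the others are None.
- ingot1_top (a point): Centre of the sloping upper face of ingot1 (20 mm above the underside); z is square to that face, that is leaning 0.142 rad from the ingot's z towards its thin end; x runs up the slope to the thick end.
- ingot2_mid (a point): Cast brass ingot, a wedge 84 mm long (x), 42 mm wide (y), flat underneath, with upright sides; its height grows evenly from 14 mm at the thin end (-x) to 26 mm at the thick end (+x), 20 mm in the middle; about 0.55 kg. This point is its centre, 10 mm above the underside; z is square to the underside. At the start it lies on the bench on its underside. Ingots are all alike; 5 to 7 are present, the others are None.
- ingot2_top (a point): Centre of the sloping upper face of ingot2 (20 mm above the underside); z is square to that face, that is leaning 0.142 rad from the ingot's z towards its thin end; x runs up the slope to the thick end.
- ingot3_mid (a point): Cast brass ingot, a wedge 84 mm long (x), 42 mm wide (y), flat underneath, with upright sides; its height grows evenly from 14 mm at the thin end (-x) to 26 mm at the thick end (+x), 20 mm in the middle; about 0.55 kg. This point is its centre, 10 mm above the underside; z is square to the underside. At the start it lies on the bench on its underside. Ingots are all alike; 5 to 7 are present, the others are None.
- ingot3_top (a point): Centre of the sloping upper face of ingot3 (20 mm above the underside); z is square to that face, that is leaning 0.142 rad from the ingot's z towards its thin end; x runs up the slope to the thick end.
- ingot4_mid (a point): Cast brass ingot, a wedge 84 mm long (x), 42 mm wide (y), flat underneath, with upright sides; its height grows evenly from 14 mm at the thin end (-x) to 26 mm at the thick end (+x), 20 mm in the middle; about 0.55 kg. This point is its centre, 10 mm above the underside; z is square to the underside. At the start it lies on the bench on its underside. Ingots are all alike; 5 to 7 are present, the others are None.
- ingot4_top (a point): Centre of the sloping upper face of ingot4 (20 mm above the underside); z is square to that face, that is leaning 0.142 rad from the ingot's z towards its thin end; x runs up the slope to the thick end.
- ingot5_mid (a point): Cast brass ingot, a wedge 84 mm long (x), 42 mm wide (y), flat underneath, with upright sides; its height grows evenly from 14 mm at the thin end (-x) to 26 mm at the thick end (+x), 20 mm in the middle; about 0.55 kg. This point is its centre, 10 mm above the underside; z is square to the underside. At the start it lies on the bench on its underside. Ingots are all alike; 5 to 7 are present, the others are None.
- ingot5_top (a point): Centre of the sloping upper face of ingot5 (20 mm above the underside); z is square to that face, that is leaning 0.142 rad from the ingot's z towards its thin end; x runs up the slope to the thick end.
- ingot6_mid (a point): Cast brass ingot, a wedge 84 mm long (x), 42 mm wide (y), flat underneath, with upright sides; its height grows evenly from 14 mm at the thin end (-x) to 26 mm at the thick end (+x), 20 mm in the middle; about 0.55 kg. This point is its centre, 10 mm above the underside; z is square to the underside. At the start it lies on the bench on its underside. Ingots are all alike; 5 to 7 are present, the others are None.
- ingot6_top (a point): Centre of the sloping upper face of ingot6 (20 mm above the underside); z is square to that face, that is leaning 0.142 rad from the ingot's z towards its thin end; x runs up the slope to the thick end.
- ingot7_mid (a point): Cast brass ingot, a wedge 84 mm long (x), 42 mm wide (y), flat underneath, with upright sides; its height grows evenly from 14 mm at the thin end (-x) to 26 mm at the thick end (+x), 20 mm in the middle; about 0.55 kg. This point is its centre, 10 mm above the underside; z is square to the underside. At the start it lies on the bench on its underside. Ingots are all alike; 5 to 7 are present, the others are None.
- ingot7_top (a point): Centre of the sloping upper face of ingot7 (20 mm above the underside); z is square to that face, that is leaning 0.142 rad from the ingot's z towards its thin end; x runs up the slope to the thick end.
- hammer: Bystander: wooden-handled hammer lying on the bench beyond the work.
- jar: Bystander: white ceramic jar with a dark cap, 72 mm in diameter and 100 mm high.
- cup: Bystander: amber glass cup, 70 mm in diameter and 80 mm high.
Mind the look-alikes: they are no part of the job. What is shaped like the part that bears ingot5_mid but black or white is not meant.

How it is judged:
By the outcome, as a careful person would: the job done as asked, in the order asked, and still so for the second after the job is handed in, with the robot touching nothing.
Of ingot1, ingot2, ingot3, ingot4, ingot5, ingot6, ingot7 only 5 to 7 are there at a start; the rules pass over those that are not, and their reading is None.
At some moment in a run one of ingot1, ingot2, ingot3, ingot4, ingot5, ingot6, ingot7 may be knocked a few centimetres aside while the robot is not near it.
It also fails if it takes over 210 s, if anything falls off the work surface, if the arm or the gripper's body presses on something with over 40 N, if the wrist force passes 120 N, or if a joint passes its speed limit or range.

## Working session

There is one attempt and no reset: what is moved stays moved. The work goes in short steps, Python scripts to look and compute and a tool call to move; the robot and the scene stay as the last step left them, time stands still between calls to the robot, and variables do not carry over. Pictures are saved under pics/ and viewed, and the job is handed in when it is done.

Besides the shell and the picture viewer there is one more tool, called after "Call:" as a command line: name --pt "numbers of a row" for each row, then --argument value for the rest. carry_out: Moves the arm, as the interface text tells. Its arguments: {"type":"object","properties":{"increments":{"type":"array"},"squeeze":{"type":"number"}},"required":["increments"]}

```bash
mkdir -p pics; ls; python3 - <<'E'
from workcell import sensors, vision
import cv2
print(sensors.get_obs())
for n in("scene","top"):
    im=vision.camera(n); cv2.imwrite(f"pics/{n}0.png",im[:,:,::-1]); print(n,vision.calibration(n))
E
```

```text
pics
{'time': 0.0, 'q': array([-6.97864555e+01,  5.00962233e+00,  1.00346072e+01,  9.50982470e+01,
       -1.42446423e-03,  9.00004857e+01]), 'qd': array([-0.04507338,  0.07077856,  0.00597803,  0.0183789 , -0.04378158,
        0.01962095]), 'joint_efforts': array([-4.48080773e-04, -5.20383918e+01,  4.64807332e+01,  1.61975215e-02,
       -1.06161892e-04, -1.49763832e-05]), 'ee_pos': array([ 0.1899532 , -0.5159218 ,  0.23059861]), 'tcp_rot': array([-178.88563151,   89.92672399,  111.3274282 ]), 'wrist_force': array([-0.06713291, -1.36488813,  0.30430761]), 'torque': array([ 0.01930886, -0.00244927, -0.01564275]), 'opening': 0.08537905783071437}
scene {'camera_matrix': array([[382.09480052,   0.        , 313.54896704],
       [  0.        , 382.09480052, 200.95348519],
       [  0.        ,   0.        ,   1.        ]]), 'extrinsics': array([[ 0.56630601,  0.82412093,  0.01105461, -0.27975672],
       [-0.61609115,  0.41436994,  0.66987257,  0.31985427],
       [ 0.5474753 , -0.3861635 ,  0.74239379, -1.38041753],
       [ 0.        ,  0.        ,  0.        ,  1.        ]])}
top {'camera_matrix': array([[510.05036656,   0.        , 319.87765045],
       [  0.        , 510.05036656, 199.0135647 ],
       [  0.        ,   0.        ,   1.        ]]), 'extrinsics': array([[ 0.0165591 , -0.99985355, -0.00432067, -0.05821244],
       [ 0.98827874,  0.01571121,  0.15184958, -0.5522535 ],
       [-0.15175946, -0.00678451,  0.98839417, -1.62433858],
       [ 0.        ,  0.        ,  0.        ,  1.        ]])}
```

View pics/scene0.png

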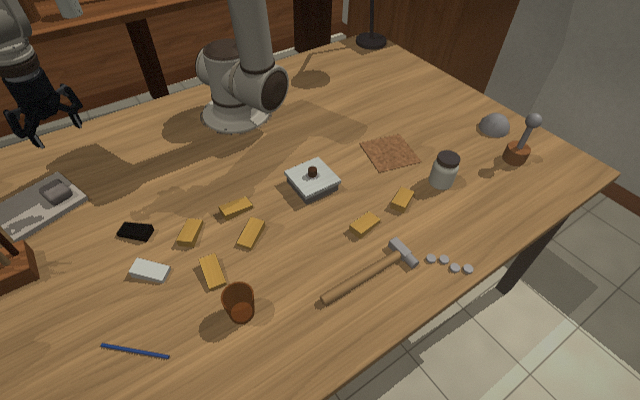

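View pics/top0.png

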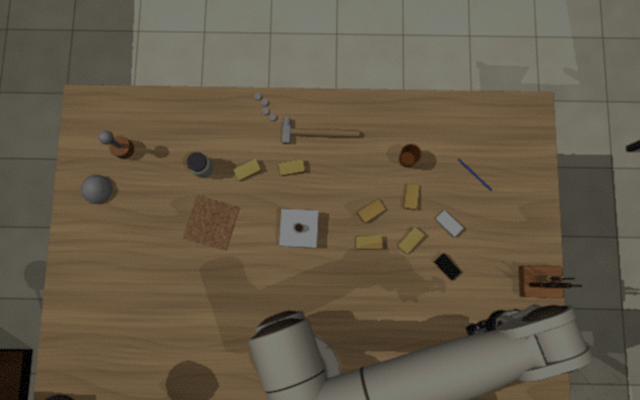

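The top view shows six brass ingots at about (247,169), (292,167), (371,211), (412,196), (369,242) and (411,240). The white block at (450,223) and the black one at (447,266) are look-alikes, so I leave them alone. The lid is at (299,228), the mat at (211,222), the jar at (200,163), the cup at (409,155) and the hammer around (320,132). I'll enlarge to confirm.

```bash
python3 - <<'E'
import cv2,numpy as np
t=cv2.imread("pics/top0.png"); s=cv2.imread("pics/scene0.png")
cv2.imwrite("pics/c1.png",cv2.resize(t[145:285,340:480],None,fx=4,fy=4,interpolation=cv2.INTER_NEAREST))
cv2.imwrite("pics/c2.png",cv2.resize(t[140:260,175:325],None,fx=5,fy=5,interpolation=cv2.INTER_NEAREST)[:600,:800])
cv2.imwrite("pics/c3.png",cv2.resize(s[140:300,110:430],None,fx=2.5,fy=2.5,interpolation=cv2.INTER_NEAREST))
hsv=cv2.cvtColor(t,cv2.COLOR_BGR2HSV)
for p in [(247,169),(292,167),(371,211),(412,196),(369,242),(411,240),(340,200),(450,223)]: print(p,t[p[1],p[0]],hsv[p[1],p[0]])
E
```

```text
(247, 169) [ 63 113 123] [ 25 124 123]
(292, 167) [ 55 106 120] [ 24 138 120]
(371, 211) [ 55  99 122] [ 20 140 122]
(412, 196) [ 59 104 123] [ 21 133 123]
(369, 242) [ 59 107 122] [ 23 132 122]
(411, 240) [ 63 109 125] [ 22 126 125]
(340, 200) [ 66  89 110] [ 16 102 110]
(450, 223) [126 127 126] [ 60   2 127]
```

View pics/c1.png

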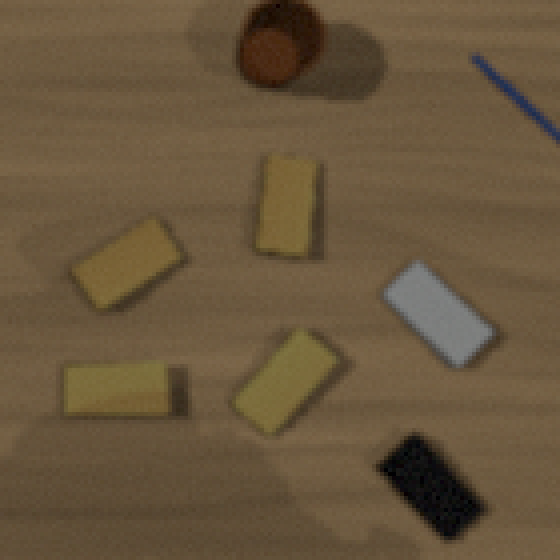

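View pics/c2.png

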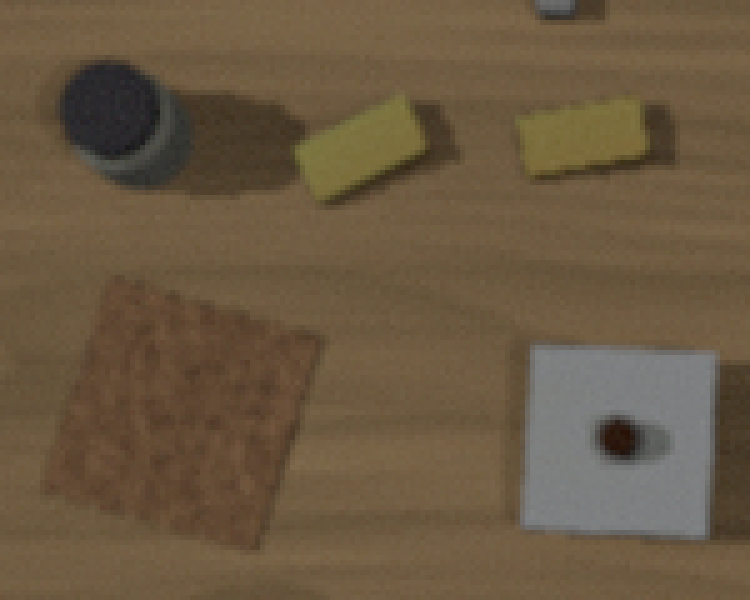

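View pics/c3.png

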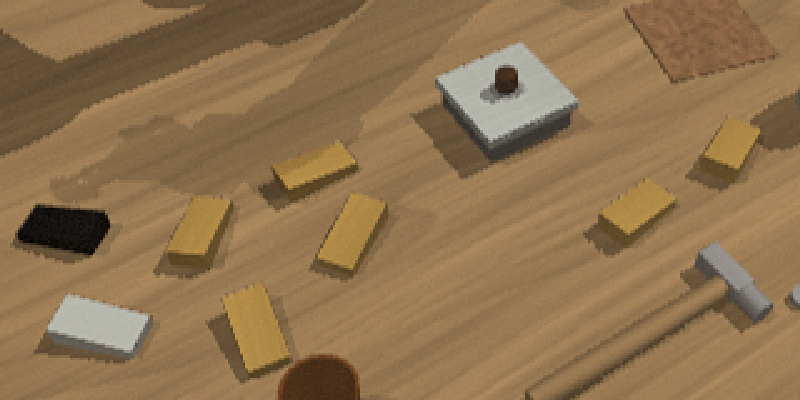

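```bash
cat > h.py <<'E'
import numpy as np, cv2, glob
from scipy.optimize import minimize
from scipy.spatial.transform import Rotation as Rn
from workcell import sensors, vision
CAL={n:vision.calibration(n) for n in("scene","top")}
def proj(n,P):
    P=np.atleast_2d(P); c=CAL[n]; E=c["extrinsics"]; K=c["camera_matrix"]
    Q=P@E[:3,:3].T+E[:3,3]; Q=Q*[1,-1,-1]; u=Q@K.T
    return u[:,:2]/u[:,2:]
def unproj(n,uv,z):
    c=CAL[n];E=c["extrinsics"];K=c["camera_matrix"]
    d=np.linalg.inv(K)@[uv[0],uv[1],1]; d=d*[1,-1,-1]
    d=E[:3,:3].T@d; o=-E[:3,:3].T@E[:3,3]
    return o+d*(z-o[2])/d[2]
W=np.array([[sx*.042,sy*.021,z] for sx in(-1,1) for sy in(-1,1) for z in(0,.013+.0+(.013 if sx>0 else .001))])
def snap(tag):
    r={}
    for n in("scene","top"):
        im=vision.camera(n)[:,:,::-1].copy(); cv2.imwrite(f"pics/{tag}_{n}.png",im); r[n]=im
    return r
def load(tag): return {n:cv2.imread(f"pics/{tag}_{n}.png") for n in("scene","top")}
def brass(im):
    f=cv2.GaussianBlur(im.astype(np.float32),(0,0),.6)
    r=f[:,:,0]/(f[:,:,1]+1)
    return r
SS=4
def hullmask(pts,x0,y0,w,h):
    m=np.zeros((h*SS,w*SS),np.uint8)
    hu=cv2.convexHull(((pts-[x0-.5,y0-.5])*SS-.5).astype(np.float32))
    cv2.fillPoly(m,[np.round(hu*16).astype(np.int32)],255,shift=4)
    m=cv2.resize(m,(w,h),interpolation=cv2.INTER_AREA).astype(np.float32)/255
    return cv2.GaussianBlur(m,(0,0),.6)
def score(im,n,uv,r=26):
    x0,y0=int(uv[0])-r,int(uv[1])-r
    b=brass(im)[y0:y0+2*r,x0:x0+2*r]
    return b,x0,y0
def verts(p,z=0,V=W):
    c,s=np.cos(p[2]),np.sin(p[2])
    return V@np.array([[c,s,0],[-s,c,0],[0,0,1]])+[p[0],p[1],z]
def cost(p,data,z=0,V=W):
    e=0
    for n,(b,x0,y0,wt) in data.items():
        m=hullmask(proj(n,verts(p,z,V)),x0,y0,b.shape[1],b.shape[0])
        # linear-fit fg/bg levels, robustly: residual variance (weighted)
        w=wt; mi=m*w
        A=np.array([[np.sum(w*m*m),np.sum(w*m*(1-m))],[np.sum(w*m*(1-m)),np.sum(w*(1-m)**2)]])
        y=np.array([np.sum(w*m*b),np.sum(w*(1-m)*b)])
        fg,bg=np.linalg.solve(A+1e-6*np.eye(2),y)
        e+=np.sum(w*np.minimum((b-fg*m-bg*(1-m))**2,.03))
    return e
def fit(ims,p0,z=0,cams=("scene","top"),V=W,yaws=None):
    best=None
    data={}
    for n in cams:
        uv=proj(n,[[p0[0],p0[1],z+.01]])[0]
        b,x0,y0=score(ims[n],n,uv)
        # weight: only within 8px of the initial hull
        m=hullmask(proj(n,verts(p0,z,V)),x0,y0,b.shape[1],b.shape[0])
        w=(cv2.dilate(m,np.ones((13,13)))>.3).astype(np.float32)
        data[n]=(b,x0,y0,w)
    out=[]
    for dy in (0,np.pi) if yaws is None else yaws:
        q=np.array([p0[0],p0[1],p0[2]+dy])
        for st in(.004,.001):
            S=np.array([q,q+[st,0,0],q+[0,st,0],q+[0,0,st*25]])
            r=minimize(cost,q,args=(data,z,V),method="Nelder-Mead",options=dict(initial_simplex=S,xatol=2e-5,fatol=1e-7,maxiter=200)); q=r.x
        out.append((r.fun,q))
    out.sort(key=lambda t:t[0]); return out
def blobs(ims):
    b=brass(ims["top"]); hsv=cv2.cvtColor(ims["top"],cv2.COLOR_BGR2HSV)
    m=((b<.64)&(hsv[:,:,0]>18)&(hsv[:,:,2]>75)).astype(np.uint8)
    m=cv2.morphologyEx(m,cv2.MORPH_OPEN,np.ones((3,3)))
    k,l,st,ce=cv2.connectedComponentsWithStats(m); o=[]
    for i in range(1,k):
        if 150<st[i,4]<600:
            ys,xs=np.where(l==i); (c,sz,a)=cv2.minAreaRect(np.c_[xs,ys].astype(np.float32))
            P=cv2.boxPoints((c,sz,a)); e=P[1]-P[0]; f=P[2]-P[1]; e=e if e@e>f@f else f
            w0=unproj("top",c,.018); w1=unproj("top",np.array(c)+e,.018)
            d=w1-w0; o.append((c,sz,np.array([w0[0],w0[1],np.arctan2(d[1],d[0])])))
    return o
def tcp():
    o=sensors.get_obs(); R=Rn.from_euler("xyz",o["tcp_rot"],degrees=True).as_matrix()
    return o["ee_pos"],R,o
E
cp pics/scene0.png pics/s0_scene.png; cp pics/top0.png pics/s0_top.png
cat > m.py <<'E'
from h import *
import sys
def measure(ims,per=True):
    res=[]
    for c,sz,p in blobs(ims):
        o=fit(ims,p); q=o[0][1]
        s=f"px {np.round(c,0)} sz {np.round(sz,0)} -> {np.round(q[:2]*1000,1)} yaw {np.degrees(q[2])%360:.1f} cost {o[0][0]:.3f} vs {o[1][0]:.3f}"
        if per:
            for n in("top","scene"):
                r=fit(ims,q,cams=(n,),yaws=(0,))[0][1]; s+=f" | {n} {np.round((r[:2]-q[:2])*1000,1)} {np.degrees(r[2]-q[2]):.1f}"
        print(s); res.append(q)
    return res
if __name__=="__main__": measure(load(sys.argv[1]))
E
time python3 m.py s0; python3 -c "
from h import *
print(tcp()[1].round(3))"
```

```text
px [247. 169.] sz [13. 26.] -> [652.8 198.3] yaw 296.4 cost 0.403 vs 1.026 | top [ 1.3 -0.2] -1.6 | scene [-1.5  1. ] -0.6
px [291. 167.] sz [13. 26.] -> [663.8  49.6] yaw 280.4 cost 0.394 vs 1.164 | top [ 0.8 -1.3] -0.9 | scene [-1.   0.6] 1.0
px [411. 196.] sz [14. 24.] -> [ 572.5 -351.8] yaw 172.6 cost 2.385 vs 2.619 | top [ 0.6 -1.1] -1.0 | scene [-1.   0.5] -0.9
px [371. 211.] sz [14. 26.] -> [ 521.4 -219.6] yaw 124.9 cost 0.297 vs 0.947 | top [ 0.1 -0. ] 0.0 | scene [-0.3  0.5] -0.4
px [411. 240.] sz [14. 28.] -> [ 426.6 -348.7] yaw 319.9 cost 0.409 vs 1.431 | top [-0.7 -0.4] -0.0 | scene [-0.5  0.5] -0.5
px [368. 242.] sz [13. 27.] -> [ 417.6 -210.9] yaw 272.2 cost 0.628 vs 1.261 | top [-0.1 -0.5] -0.8 | scene [-0.4  0.4] -0.6
[[-0.     0.938  0.346]
 [ 0.001  0.346 -0.938]
 [-1.    -0.    -0.001]]
real	0m4.680s
user	0m3.520s
sys	0m0.677s
```

```bash
cat > m2.py <<'E'
from h import *
import h
def box(lx,ly,z0,z1): return np.array([[sx*lx/2,sy*ly/2,z] for sx in(-1,1) for sy in(-1,1) for z in(z0,z1)])
LID=box(.12,.12,.0,.014)
MAT=box(.15,.15,0,.004)
def sat(im):
    f=cv2.GaussianBlur(im.astype(np.float32),(0,0),.6); return (f.max(2)-f.min(2))/(f.max(2)+1)
def rg(im):
    f=cv2.GaussianBlur(im.astype(np.float32),(0,0),.6); return f[:,:,2]/(f[:,:,1]+1)*1.5
def both(ims,p0,V,fn,z=0,r=45):
    ob,osc=h.brass,h.score
    h.brass=fn
    h.score=lambda im,n,uv,r=r:osc(im,n,uv,r)
    o=[]
    for cams in (("scene","top"),("top",),("scene",)):
        q=fit(ims,p0,z=z,cams=cams,V=V,yaws=(0,))[0]; o.append((cams,np.round(q[1][:2]*1000,1),round(np.degrees(q[1][2]),2),round(float(q[0]),2)))
    h.brass,h.score=ob,osc
    return o
E
python3 - <<'E'
from m2 import *
ims=load("s0")
p=unproj("top",(299,228),.044); print(p)
for l in both(ims,np.array([p[0],p[1],0.02]),LID,sat,z=.03): print("lid",l)
p=unproj("top",(211.5,222.5),.004); print(p)
for l in both(ims,np.array([p[0],p[1],-.25]),MAT,rg,r=50): print("mat",l)
for n,uv in(("top",(298.3,227.5)),("scene",(312.2,172))):print(n,proj(n,[[p[0],p[1],.057]]),unproj(n,uv,.063))
p=tcp()[0]; print(proj("top",[p]),proj("scene",[p]))
E
```

```text
[0.45687735 0.01671625 0.044     ]
lid (('scene', 'top'), array([458.9,  18. ]), np.float64(-1.86), 14.71)
lid (('top',), array([458.2,  18.4]), np.float64(-2.21), 2.7)
lid (('scene',), array([460.3,  17.8]), np.float64(-2.86), 11.75)
[0.47431398 0.30971753 0.004     ]
mat (('scene', 'top'), array([474.7, 312.7]), np.float64(-15.29), 1.92)
mat (('top',), array([475. , 311.9]), np.float64(-15.22), 0.99)
mat (('scene',), array([473.3, 313.2]), np.float64(-14.69), 0.68)
top [[207.97146311 220.74943976]] [0.45663578 0.01809963 0.063     ]
scene [[391.60070577 139.03067159]] [0.46424427 0.01495473 0.063     ]
[[484.82753792 320.13581681]] [[ 62.68497589 140.41354215]]
```

Call:
carry_out --pt "0 0 0 0 43.7 -40.8 100" --pt "0 0 0 0 43.7 -40.8 100" --pt "0 0 0 0 43.7 -40.8 100" --pt "0 0 0 0 43.7 -40.8 100" --pt "0 0 0 0 43.7 -40.8 100" --pt "0 0 0 0 43.7 -40.8 100" --pt "0 0 0 0 43.7 -40.8 100" --pt "0 0 0 0 43.7 -40.8 100" --pt "0 0 0 0 43.7 -40.8 100" --pt "0 0 0 0 43.7 -40.8 100" --pt "10 0 0 0 0 0 100" --pt "10 0 0 0 0 0 100" --squeeze 60

```text
time: 1.6
ee_pos: [0.4593, 0.0099, 0.2307]
tcp_rot: [-169.3, 89.6, 101.7]
wrist_force: [0.1, -0.1, 0.1]
opening: 0.0855
```

```bash
cat > plan.py <<'E'
from h import *
import sys
def jaw(R): return np.degrees(np.arctan2(R[1,2],R[0,2]))
def show():
    p,R,o=tcp(); print("pos",np.round(p*1000,1),"jaw yaw",round(jaw(R),2),"toolx",np.round(R[:,0],4),"op",round(o["opening"]*1000,1),"F",np.round(o["wrist_force"],1),"q",np.round(o["q"],1),"t",round(o["time"],2)); return p,R,o
def plan(x,y,z,yaw,tilt=None):
    """mm, deg; tool shift from current pose (current axes) and the turn afterwards; tilt = target tool-x world vector"""
    p,R,o=show()
    d=R.T@(np.array([x,y,z])-p*1000)
    tx=np.array([0,0,-1.]) if tilt is None else np.array(tilt)
    zz=np.array([np.cos(np.radians(yaw)),np.sin(np.radians(yaw)),0]); zz-=tx*(tx@zz); zz/=np.linalg.norm(zz)
    T=np.c_[tx,np.cross(zz,tx),zz]
    rv=Rn.from_matrix(R.T@T).as_rotvec(degrees=True)
    print("shift",np.round(d,1),"turn",np.round(rv,2), "post-turn shift", np.round(T.T@(np.array([x,y,z])-p*1000),1))
if __name__=="__main__": plan(*map(float,sys.argv[1:5]))
E
python3 plan.py 459 18 47 -92
```

```text
pos [459.3   9.9 230.7] jaw yaw -89.03 toolx [-0.0014  0.007  -1.    ] op 85.5 F [ 0.1 -0.1  0.1] q [  1.   -7.3  -2.1  95.3   0.4 180. ] t 1.6
shift [ 1.838e+02  1.000e-01 -6.800e+00] turn [ 2.97 -0.4   0.09] post-turn shift [183.7  -0.6  -8.1]
```

Call:
carry_out --pt "-9.7 0 0 0 0 0 100" --pt "-9.7 0 0 0 0 0 100" --pt "-9.7 0 0 0 0 0 100" --pt "-9.7 0 0 0 0 0 100" --pt "-9.7 0 0 0 0 0 100" --pt "-9.7 0 0 0 0 0 100" --pt "-9.7 0 0 0 0 0 100" --pt "-9.7 0 0 0 0 0 100" --pt "-9.4 0 0 0 0 0 100" --pt "0 0 0 0 0 0 100" --pt "0 0 0 0 0 0 100"

```text
time: 2.98
ee_pos: [0.4592, 0.0086, 0.2311]
tcp_rot: [95.7, 89.6, 93.4]
wrist_force: [-0.1, -0.4, 0.0]
opening: 0.0853
```

```bash
python3 plan.py 459 18 47 -2
```

```text
pos [459.2   8.6 231.1] jaw yaw -2.31 toolx [-4.0e-04  6.8e-03 -1.0e+00] op 85.3 F [-0.1 -0.4  0. ] q [ 0.8 -7.4 -2.1 95.3  0.4 93.1] t 2.98
shift [184.2   8.1  -0.5] turn [-0.31 -0.04 -0.39] post-turn shift [184.1   9.4  -0.6]
```

Call:
carry_out --pt "-0.3 0 -0.4 0 0 0 100" --pt "0 0 0 0 9.4 -0.6 100" --pt "0 0 0 50 0 0 100" --pt "0 0 0 50 0 0 100" --pt "0 0 0 24 0 0 100" --pt "0 0 0 0 0 0 100" --pt "0 0 0 0 0 0 100"

```text
time: 3.85
ee_pos: [0.4595, 0.0183, 0.1086]
tcp_rot: [0.6, 89.9, -1.2]
wrist_force: [0.1, -0.5, -0.1]
opening: 0.0853
```

```bash
python3 plan.py 459 18 47 -2; python3 - <<'E'
from h import *
s=snap("s1")
p=tcp()[0]
for n in s:
    u=proj(n,[p])[0]; print(n,u); a=s[n].copy(); cv2.circle(a,tuple(int(round(v*16)) for v in u),24,(0,0,255),1,shift=4)
    x,y=int(u[0])-40,int(u[1])-40; s[n]=cv2.resize(a[y:y+80,x:x+80],None,fx=5,fy=5,interpolation=cv2.INTER_NEAREST)
cv2.imwrite("pics/c4.png",np.hstack([s["top"],s["scene"]]))
E
```

```text
pos [459.5  18.3 108.6] jaw yaw -1.81 toolx [ 0.0011 -0.     -1.    ] op 85.3 F [ 0.1 -0.5 -0.1] q [  2.3  -8.1 -16.3  81.8  -0.   94.1] t 3.85
shift [61.6 -0.3 -0.5] turn [ 0.19  0.06 -0.  ] post-turn shift [61.6 -0.3 -0.5]
scene [312.39472327 158.56006977]
top [297.61459807 225.06693483]
```

View pics/c4.png

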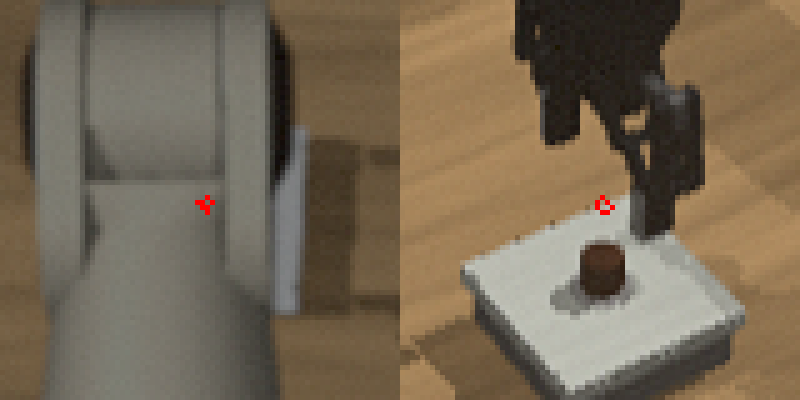

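The scene crop shows the open fingers straddling the knob (knob at crop pixel 603,265, marker directly above it). The top view is blocked by the arm. I'll lower now.

Call:
carry_out --pt "0 0 0 25 0 0 100" --pt "0 0 0 20 0 0 100" --pt "0 0 0 11 0 0 100" --pt "0 0 0 5 0 0 100" --pt "0 0 0 0 0 0 100" --pt "0 0 0 0 0 0 0" --pt "0 0 0 0 0 0 0" --pt "0 0 0 0 0 0 0" --pt "0 0 0 0 0 0 0" --pt "0 0 0 0 0 0 0" --pt "0 0 0 0 0 0 0"

```text
time: 5.32
ee_pos: [0.4591, 0.018, 0.0467]
tcp_rot: [-17.4, 90.0, -19.2]
wrist_force: [-0.7, -0.5, 5.5]
opening: 0.0239
```

```bash
python3 plan.py 459 18 47 -2
```

```text
pos [459.1  18.   46.7] jaw yaw -1.81 toolx [ 3.e-04 -1.e-04 -1.e+00] op 23.9 F [-0.7 -0.5  5.5] q [  2.3  -6.9 -22.1  74.8  -0.   94.1] t 5.33
shift [-0.3 -0.  -0.1] turn [0.19 0.02 0.01] post-turn shift [-0.3 -0.  -0.1]
```

Call:
carry_out --pt "0 0 0 -5 0 0 0" --pt "0 0 0 -10 0 0 0" --pt "0 0 0 -25 0 0 0" --pt "0 0 0 -30 0 0 0" --pt "0 0 0 -30 0 0 0" --pt "0 0 0 0 0 0 0" --pt "0 0 0 0 0 0 0"

```text
time: 6.2
ee_pos: [0.4586, 0.018, 0.1453]
tcp_rot: [-171.3, 89.9, -173.1]
wrist_force: [-0.6, 0.7, -3.9]
opening: 0.0242
```

```bash
python3 plan.py 474.5 312.6 147 -15.3;python3 - <<'E'
from h import *
s=snap("s2")
cv2.imwrite("pics/c5.png",cv2.resize(s["scene"][80:230,220:420],None,fx=4,fy=4,interpolation=cv2.INTER_NEAREST))
E
```

```text
pos [458.6  18.  145.3] jaw yaw -1.81 toolx [-1.5e-03 -2.0e-04 -1.0e+00] op 24.2 F [-0.6  0.7 -3.9] q [  2.3  -8.3 -12.4  86.   -0.   94.1] t 6.2
shift [ -1.8 294.9   6.6] turn [13.49 -0.08  0.02] post-turn shift [ -1.7 288.3 -62.4]
```

View pics/c5.png

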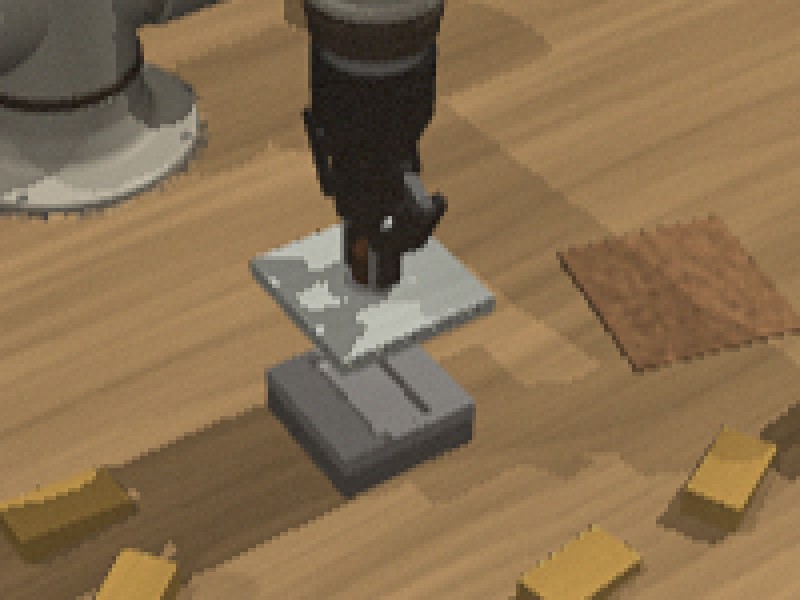

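The lid is up, at crop pixels (250–495, 230–368), and the grey block with its pocket is exposed below it. I'll check whether the lid sits level and straight in the grip.

```bash
python3 - <<'E'
from m2 import *
ims=load("s2"); z=.1453-.0167
for l in both(ims,np.array([.4586,.018,-.03]),LID,sat,z=z): print("lid",l)
# free 6dof-ish corners: print predicted crop corners of level lid
for yaw in(-1.8,):
    P=verts([.4586,.018,np.radians(yaw)],z,LID); print(((proj("scene",P)-[220,80])*4).round())
E
```

```text
lid (('scene', 'top'), array([459.7,  18.7]), np.float64(-1.9), 55.09)
lid (('top',), array([646.4,   2.1]), np.float64(6.06), 19.75)
lid (('scene',), array([459.3,  18.2]), np.float64(-1.88), 32.67)
[[248. 273.]
 [247. 257.]
 [394. 216.]
 [395. 200.]
 [340. 376.]
 [340. 360.]
 [492. 310.]
 [493. 294.]]
```

Prediction for a level lid matches. Moving to the mat.

Call:
carry_out --pt "0 0 0 0 49 1.1 0" --pt "0 0 0 0 49 1.1 0" --pt "0 0 0 0 49 1.1 0" --pt "0 0 0 0 49 1.1 0" --pt "0 0 0 0 49 1.1 0" --pt "6.7 0 0 0 49.9 1.1 0" --pt "6.7 0 0 0 0 0 0" --pt "0 0 0 35 0 0 0" --pt "0 0 0 35 0 0 0" --pt "0 0 0 35 0 0 0" --pt "0 0 0 0 0 0 0" --pt "0 0 0 0 0 0 0"

```text
time: 7.8
ee_pos: [0.4751, 0.3127, 0.0421]
tcp_rot: [93.0, 90.0, 77.8]
wrist_force: [0.1, -0.3, -3.4]
opening: 0.0243
```

```bash
python3 plan.py 474.5 312.6 21 -15.3;python3 - <<'E'
from m2 import *
s=snap("s3"); p=tcp()[0]
for l in both(s,np.array([p[0],p[1],-.27]),LID,sat,z=p[2]-.0167): print("lid",l)
for l in both(s,np.array([.4745,.3126,-.265]),MAT,rg,r=50): print("mat",l)
cv2.imwrite("pics/c6.png",cv2.resize(s["scene"][80:230,300:500],None,fx=4,fy=4,interpolation=cv2.INTER_NEAREST))
E
```

```text
pos [475.1 312.7  42.1] jaw yaw -15.21 toolx [ 0.e+00  1.e-04 -1.e+00] op 24.3 F [ 0.1 -0.3 -3.4] q [ 33.4   8.1  -7.5  74.4   0.  138.6] t 7.8
shift [21.1 -0.2 -0.5] turn [ 0.09 -0.   -0.01] post-turn shift [21.1 -0.2 -0.5]
lid (('scene', 'top'), array([474.8, 314.5]), np.float64(-15.22), 45.77)
lid (('top',), array([473.1, 316.7]), np.float64(-14.65), 34.49)
lid (('scene',), array([474.6, 313.5]), np.float64(-14.85), 10.77)
mat (('scene', 'top'), array([453.5, 342.3]), np.float64(-14.9), 52.4)
mat (('top',), array([457.4, 341.7]), np.float64(-13.35), 22.2)
mat (('scene',), array([444.4, 354.3]), np.float64(-15.3), 23.32)
```

View pics/c6.png

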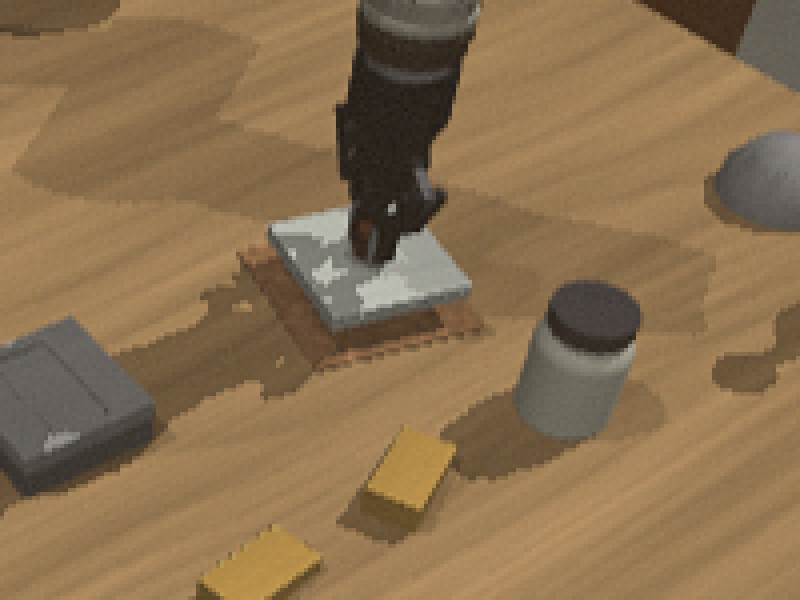

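The lid hovers centred over the mat. Lowering.

Call:
carry_out --pt "0 0 0 12 0 0 0" --pt "0 0 0 5 0 -0.4 0" --pt "0 0 0 3 0 0 0" --pt "0 0 0 1.2 0 0 0" --pt "0 0 0 0 0 0 0" --pt "0 0 0 0 0 0 0"

```text
time: 8.65
ee_pos: [0.4744, 0.3127, 0.0208]
tcp_rot: [153.6, 90.0, 138.4]
wrist_force: [-3.7, -2.1, 5.6]
opening: 0.024
```

Call:
carry_out --pt "0 0 0 0 0 0 70" --pt "0 0 0 0 0 0 70" --pt "0 0 0 0 0 0 70" --pt "0 0 0 -5 0 0 80" --pt "0 0 0 -30 0 0 100" --pt "0 0 0 -50 0 0 100" --pt "0 0 0 -60 0 0 100" --pt "0 0 0 -40 0 0 100" --pt "0 0 0 0 0 0 100"

```text
time: 9.78
ee_pos: [0.4756, 0.3134, 0.2091]
tcp_rot: [49.4, 89.7, 34.2]
wrist_force: [0.4, 0.1, -0.6]
opening: 0.0853
```

```bash
python3 - <<'E'
from m2 import *
from m import measure
s=snap("s4")
for l in both(s,np.array([.4745,.3127,-.265]),LID,sat,z=.004): print("lid",l)
measure(s)
cv2.imwrite("pics/c7.png",np.vstack([s["top"][100:300,100:500],s["scene"][100:300,100:500]]))
E
```

```text
lid (('scene', 'top'), array([474. , 314.8]), np.float64(-14.47), 35.19)
lid (('top',), array([475.8, 315.8]), np.float64(-14.63), 30.89)
lid (('scene',), array([472.6, 314.5]), np.float64(-14.99), 3.55)
px [247. 169.] sz [14. 26.] -> [652.4 198.2] yaw 295.9 cost 0.458 vs 1.048 | top [ 1.7 -0.8] 0.2 | scene [-0.8  1. ] 0.3
px [291. 167.] sz [13. 26.] -> [663.9  49.4] yaw 281.2 cost 0.406 vs 1.185 | top [ 0.8 -0.8] -0.5 | scene [-0.6  0.4] -0.0
px [411. 196.] sz [14. 25.] -> [ 572.4 -351.8] yaw 172.6 cost 2.064 vs 2.341 | top [ 0.7 -1. ] -0.8 | scene [-0.   0.5] -1.4
px [372. 210.] sz [14. 25.] -> [ 521.1 -219.2] yaw 125.7 cost 0.417 vs 1.069 | top [ 0.2 -0.7] -1.4 | scene [0. 0.] 0.0
px [411. 240.] sz [14. 27.] -> [ 426.  -348.2] yaw 319.4 cost 0.548 vs 1.540 | top [ 0.3 -0.5] -1.0 | scene [0. 0.] 0.0
px [369. 242.] sz [11. 24.] -> [ 417.8 -210. ] yaw 271.3 cost 0.609 vs 1.306 | top [-0.1  0.3] -0.4 | scene [-0.  -0.2] -0.1
```

View pics/c7.png

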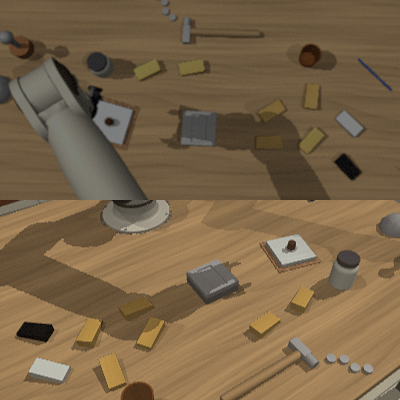

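The lid lies flat on the mat (top crop pixel 110,122). Now the pocket.

```bash
python3 - <<'E'
from m2 import *
s=load("s4")
a=s["top"][200:260,268:328]; b=s["scene"][150:210,280:350]
g=lambda a:cv2.resize(cv2.convertScaleAbs(a,alpha=1.6),(400,400),interpolation=cv2.INTER_NEAREST)
cv2.imwrite("pics/c8.png",np.hstack([g(a),g(b)]))
BLK=box(.11,.11,0,.04)
for l in both(s,np.array([.4585,.018,-.035]),BLK,sat): print("blk",l)
E
```

```text
blk (('scene', 'top'), array([457.5,  19.6]), np.float64(-2.48), 4.49)
blk (('top',), array([459.1,  19.4]), np.float64(-1.53), 0.68)
blk (('scene',), array([455.6,  19.9]), np.float64(-2.44), 2.38)
```

View pics/c8.png

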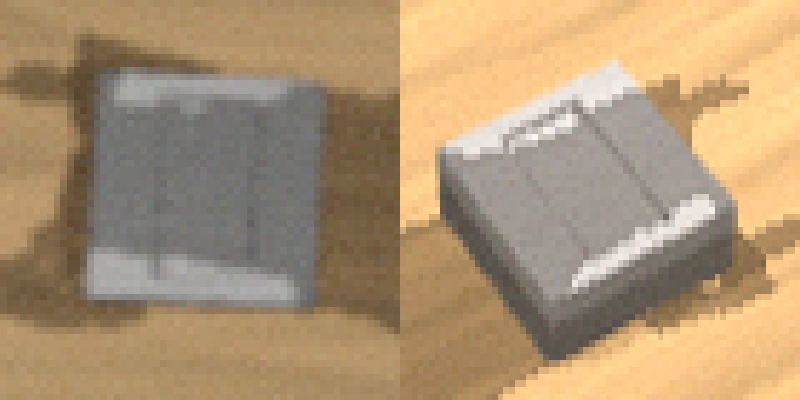

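```bash
python3 plan.py 417.5 -214.5 200 1.5
```

```text
pos [474.6 312.7 205. ] jaw yaw -15.21 toolx [-0.e+00  1.e-04 -1.e+00] op 85.5 F [-0.2  0.8 -2. ] q [ 33.4   7.    9.4  92.4   0.  138.6] t 9.88
shift [   5.  -523.8   83.2] turn [-16.71  -0.    -0.  ] post-turn shift [   5.  -525.6  -70.9]
```

Call:
carry_out --pt "0 0 0 0 -52.4 8.3 100" --pt "0 0 0 0 -52.4 8.3 100" --pt "0 0 0 0 -52.4 8.3 100" --pt "0 0 0 0 -52.4 8.3 100" --pt "0 0 0 0 -52.4 8.3 100" --pt "0 0 0 0 -52.4 8.3 100" --pt "0 0 0 0 -52.4 8.3 100" --pt "0 0 0 0 -52.4 8.3 100" --pt "0 0 0 0 -52.4 8.3 100" --pt "-8.3 0 0 0 -52.2 8.5 100" --pt "-8.4 0 0 0 0 0 100" --pt "0 0 0 0 0 0 100"

```text
time: 11.38
ee_pos: [0.4166, -0.2148, 0.2036]
tcp_rot: [155.4, 89.8, 156.8]
wrist_force: [-0.4, 0.6, 0.1]
opening: 0.0853
```

```bash
python3 plan.py 417.5 -214.5 200 1.5; python3 - <<'E'
from m2 import *
s=snap("s5")
a=s["top"][200:260,268:328]; b=s["scene"][150:210,280:350]
g=lambda a:cv2.resize(cv2.convertScaleAbs(a,alpha=1.6),(400,400),interpolation=cv2.INTER_NEAREST)
cv2.imwrite("pics/c9.png",np.hstack([g(a),g(b)]))
BLK=box(.11,.11,0,.04)
for l in both(s,np.array([.4585,.018,-.035]),BLK,sat): print("blk",l)
E
```

```text
pos [ 416.6 -214.8  203.6] jaw yaw 1.36 toolx [-0.0027  0.0011 -1.    ] op 85.3 F [-0.4  0.6  0.1] q [-27.3  -6.4  -4.3  92.3  -0.   61.4] t 11.38
shift [3.6 0.3 0.9] turn [-0.14 -0.15 -0.07] post-turn shift [3.6 0.3 0.9]
blk (('scene', 'top'), array([457.7,  19. ]), np.float64(-1.99), 5.58)
blk (('top',), array([458.8,  18.1]), np.float64(-1.82), 0.63)
blk (('scene',), array([455.8,  20. ]), np.float64(-2.44), 3.33)
```

View pics/c9.png

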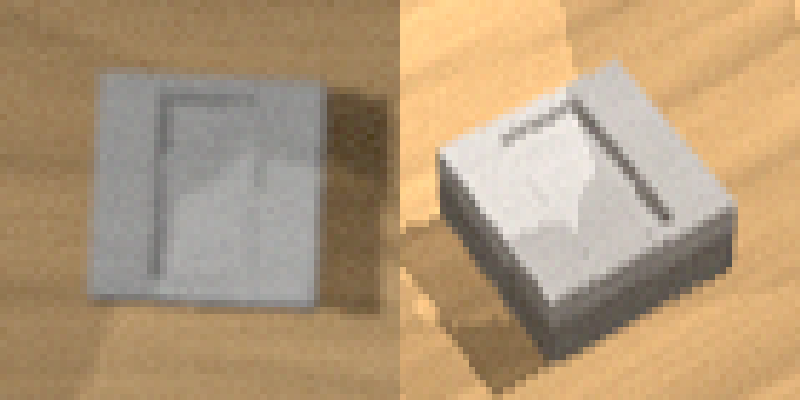

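```bash
python3 - <<'E'
from m2 import *
import h
s=load("s5")
for n,c in(("scene",[(287,172.5),(318,159),(339,181),(305.9,195.5)]),("top",[(282.7,210.8),(316.75,212.3),(315.7,246.05),(281.2,244.55)])):
    P=np.array([unproj(n,np.array(q)-.5,.04) for q in c]); print(n,P.mean(0).round(4),[round(float(np.linalg.norm(P[i]-P[(i+1)%4])),4) for i in range(4)])
# scene: top-face-only fit using value/saturation combos
val=lambda im:(cv2.GaussianBlur(im.astype(np.float32),(0,0),.6)[:,:,0])/160
TOPF=box(.11,.11,.04,.0401)
for l in both(s,np.array([.4585,.0185,-.035]),TOPF,val): print("topface",l)
print(sensors.get_obs()["ee_pos"])
E
```

```text
scene [0.4581 0.0186 0.04  ] [0.1092, 0.1111, 0.1104, 0.1074]
top [0.4578 0.0183 0.04  ] [0.1112, 0.1098, 0.1115, 0.1099]
topface (('scene', 'top'), array([456.8,  19.1]), np.float64(-1.19), 19.09)
topface (('top',), array([457.9,  19.4]), np.float64(-1.8), 5.65)
topface (('scene',), array([455.4,  19. ]), np.float64(-1.22), 13.18)
[ 0.41710011 -0.21411075  0.20423645]
```

Call:
carry_out --pt "0 0 0 50 -0.4 0.4 100" --pt "0 0 0 50 0 0 100" --pt "0 0 0 50 0 0 100" --pt "0 0 0 20 0 0 100" --pt "0 0 0 0 0 0 100" --pt "0 0 0 0 0 0 100"

```text
time: 12.22
ee_pos: [0.4183, -0.2149, 0.0363]
tcp_rot: [-45.3, 89.9, -43.8]
wrist_force: [0.4, -0.2, -0.1]
opening: 0.0858
```

```bash
python3 plan.py 417.5 -214.5 7 1.5; python3 - <<'E'
from m2 import *
s=snap("s6")
cv2.imwrite("pics/c10.png",cv2.resize(s["scene"][150:270,170:330],None,fx=5,fy=5,interpolation=cv2.INTER_NEAREST))
E
```

```text
pos [ 418.3 -214.9   36.3] jaw yaw 1.47 toolx [ 8.e-04 -8.e-04 -1.e+00] op 85.8 F [ 0.4 -0.2 -0.1] q [-27.2  -5.2 -21.7  73.4  -0.   61.4] t 12.22
shift [29.3  0.4 -0.9] turn [-0.03  0.05  0.05] post-turn shift [29.3  0.4 -0.8]
```

View pics/c10.png

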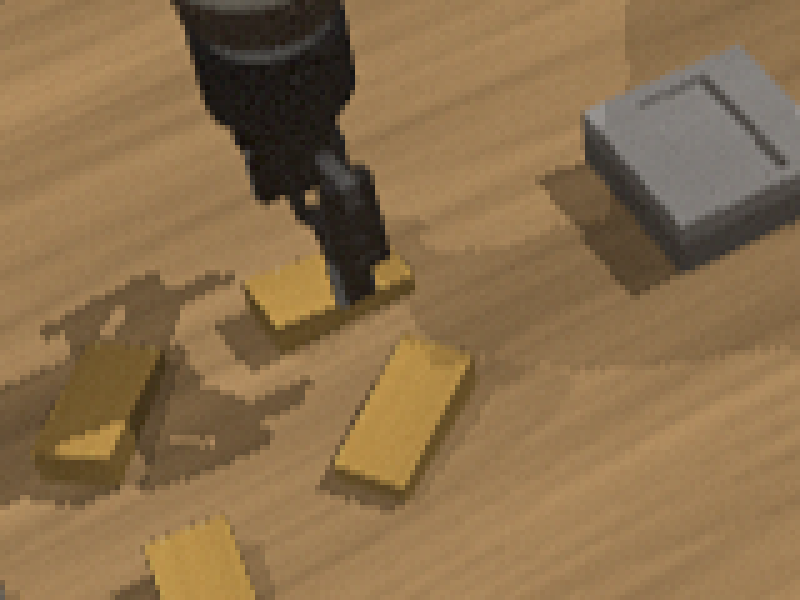

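The scene crop shows the fingers straddling ingot F, with its thick end at crop (270,320) on the left and its thin end on the right. Descend and grip.

Call:
carry_out --pt "0 0 0 15 0.2 -0.4 100" --pt "0 0 0 10 0.2 -0.4 100" --pt "0 0 0 4.3 0 0 100" --pt "0 0 0 0 0 0 100" --pt "0 0 0 0 0 0 0" --pt "0 0 0 0 0 0 0" --pt "0 0 0 0 0 0 0" --pt "0 0 0 0 0 0 0" --pt "0 0 0 0 0 0 0" --pt "0 0 0 0 0 0 0" --squeeze 80

```text
time: 13.58
ee_pos: [0.4174, -0.2148, 0.0067]
tcp_rot: [-41.7, 89.9, -40.2]
wrist_force: [-0.1, 0.5, 5.5]
opening: 0.0397
```

```bash
python3 plan.py 417.5 -214.5 7 1.5
```

```text
pos [ 417.4 -214.8    6.7] jaw yaw 1.49 toolx [ 9.e-04 -7.e-04 -1.e+00] op 39.7 F [-0.1  0.5  5.5] q [-27.2  -4.2 -24.2  70.   -0.   61.3] t 13.57
shift [-0.3  0.3  0.1] turn [-0.01  0.05  0.04] post-turn shift [-0.3  0.3  0.1]
```

Call:
carry_out --pt "0 0 0 -3 0 0 0" --pt "0 0 0 -12 0 0 0" --pt "0 0 0 -35 0 0 0" --pt "0 0 0 -40 0 0 0" --pt "0 0 0 -30 0 0 0" --pt "0 0 0 0 0 0 0" --pt "0 0 0 0 0 0 0"

```text
time: 14.45
ee_pos: [0.4164, -0.2144, 0.1245]
tcp_rot: [160.1, 89.9, 161.6]
wrist_force: [-0.2, 0.3, -7.5]
opening: 0.0399
```

```bash
python3 plan.py 462.2 18.3 115 88.1
```

```text
pos [ 416.4 -214.4  124.5] jaw yaw 1.49 toolx [-1.9e-03  6.0e-04 -1.0e+00] op 39.9 F [-0.2  0.3 -7.5] q [-27.2  -6.9 -13.4  83.6  -0.   61.3] t 14.45
shift [  9.6 231.4  51.8] turn [-8.661e+01 -6.000e-02 -1.100e-01] post-turn shift [  9.5 -38.  234.1]
```

Call:
carry_out --pt "0 0 0 0 57.8 13 0" --pt "0 0 0 0 57.8 13 0" --pt "0 0 0 0 57.8 13 0" --pt "-9.6 0 0 0 57.8 13 0" --pt "-9.6 0 0 0 0 0 0" --pt "-9.6 0 0 0 0 0 0" --pt "-9.6 0 0 0 0 0 0" --pt "-9.6 0 0 0 0 0 0" --pt "-9.6 0 0 0 0 0 0" --pt "-9.6 0 0 0 0 0 0" --pt "-9.6 0 0 0 0 0 0" --pt "-9.7 0 0 0 0 0 0"

```text
time: 15.95
ee_pos: [0.4619, 0.0178, 0.1237]
tcp_rot: [95.5, 89.8, -176.2]
wrist_force: [-0.8, -0.0, -6.2]
opening: 0.0399
```

Call:
carry_out --pt "0 0 0 25 0 0 0" --pt "0 0 0 25 0 0 0" --pt "0 0 0 0 0 0 0" --pt "0 0 0 0 0 0 0" --pt "0 0 0 0 0 0 0"

```text
time: 16.58
ee_pos: [0.4634, 0.0179, 0.0767]
tcp_rot: [-91.6, 89.9, -3.6]
wrist_force: [-0.4, 0.2, -5.8]
opening: 0.0401
```

```bash
python3 plan.py 462.2 18.3 43 88.1; python3 - <<'E'
from m2 import *
s=snap("s7")
p,R,o=tcp()
q=np.array([p[0]-.0042,p[1],np.radians(-1.9)]); z=p[2]-.0067
f=fit(s,q,z=z,cams=("scene",),yaws=(0,))
print("held scene fit",(f[0][1][:2]*1000).round(1),np.degrees(f[0][1][2]).round(1),f[0][0], "expected",(q*1000).round(1))
a=s["scene"].copy()
for P,c in((verts(q,z),(0,0,255)),):
    for u in proj("scene",P): cv2.circle(a,tuple(int(round(v*16)) for v in u),8,c,-1,shift=4)
cv2.imwrite("pics/c11.png",cv2.resize(a[120:220,250:380],None,fx=6,fy=6,interpolation=cv2.INTER_NEAREST))
E
```

```text
pos [463.4  17.9  76.7] jaw yaw 87.99 toolx [ 9.e-04 -1.e-04 -1.e+00] op 40.1 F [-0.4  0.2 -5.8] q [  2.2  -7.1 -18.9  78.1  -0.    4.2] t 16.57
shift [33.7  1.2  0.4] turn [-0.11 -0.    0.05] post-turn shift [33.7  1.2  0.4]
held scene fit [459.2  32.8] -27.0 14.785413227068297 expected [459.1  17.9 -33.2]
```

View pics/c11.png

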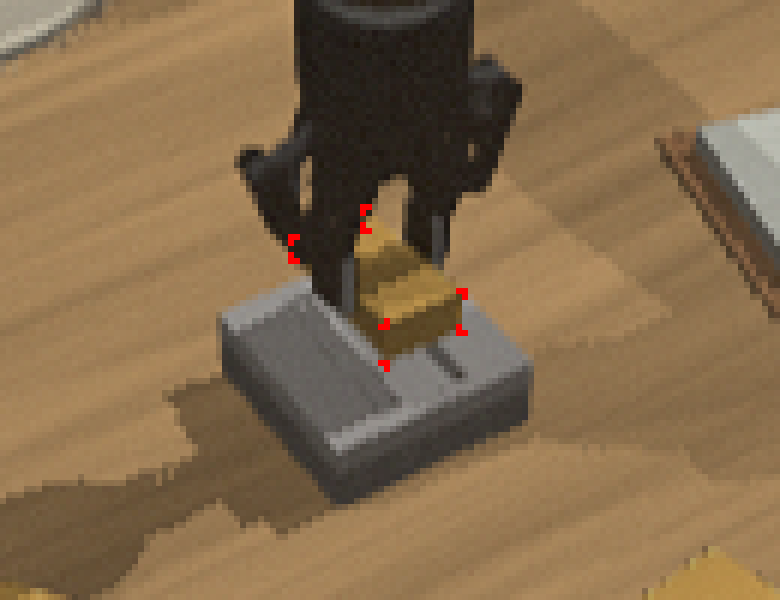

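```bash
python3 - <<'E'
from h import *
for i in range(5):
    vision.camera("top"); print((tcp()[0]*1000).round(2), sensors.get_obs()["wrist_force"].round(1))
E
```

```text
[463.24  17.87  76.43] [-0.3  0.4 -6.3]
[463.17  17.87  76.29] [ 0.1 -0.3 -6.5]
[463.07  17.86  76.13] [ 0.  -0.4 -6. ]
[463.01  17.85  76.04] [ 0.3 -0.3 -6. ]
[462.94  17.85  75.94] [ 0.4  1.1 -6.4]
```

Call:
carry_out --pt "0 0 0 15 0.5 0.4 0" --pt "0 0 0 10 0 0 0" --pt "0 0 0 4 0 0 0" --pt "0 0 0 0 0 0 0" --pt "0 0 0 0 0 0 0" --pt "0 0 0 0 0 0 0" --pt "0 0 0 0 0 0 0"

```text
time: 17.8
ee_pos: [0.4626, 0.0182, 0.047]
tcp_rot: [-148.8, 90.0, -60.8]
wrist_force: [0.3, -0.0, -6.6]
opening: 0.0399
```

```bash
python3 plan.py 462.2 18.3 41.7 88.1; python3 - <<'E'
from m2 import *
s=snap("s8")
p,R,o=tcp()
q=np.array([p[0]-.0042,p[1],np.radians(-1.9)]); z=p[2]-.0067
a=s["scene"].copy()
cv2.imwrite("pics/c12.png",cv2.resize(a[145:215,270:350],None,fx=8,fy=8,interpolation=cv2.INTER_CUBIC))
E
```

```text
pos [462.6  18.2  47. ] jaw yaw 87.99 toolx [ 1.e-04 -1.e-04 -1.e+00] op 39.9 F [ 0.3 -0.  -6.6] q [  2.3  -6.5 -21.6  74.8  -0.    4.3] t 17.8
shift [5.3 0.4 0. ] turn [-0.11 -0.01  0.01] post-turn shift [5.3 0.4 0. ]
```

View pics/c12.png

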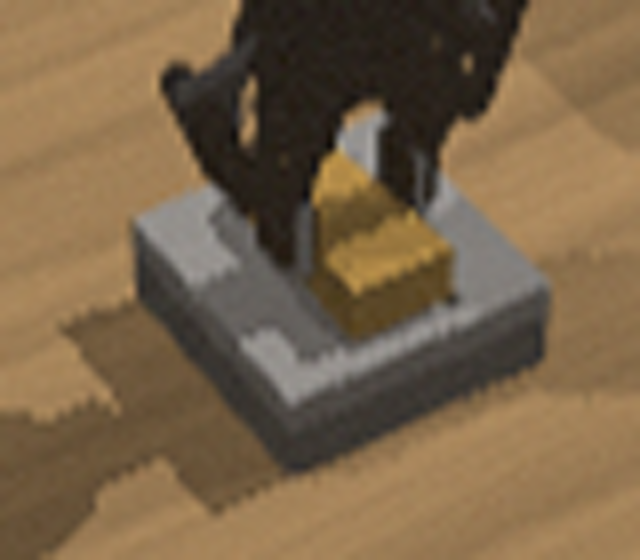

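The ingot hovers over the pocket with even margins. Inserting it gently.

Call:
carry_out --pt "0 0 0 2 0.3 0 0" --pt "0 0 0 1.5 0 0 0" --pt "0 0 0 1 0 0 0" --pt "0 0 0 0.5 0 0 0" --pt "0 0 0 0 0 0 0" --pt "0 0 0 0 0 0 0"

```text
time: 18.65
ee_pos: [0.4621, 0.0183, 0.0418]
tcp_rot: [114.4, 90.0, -157.6]
wrist_force: [-0.2, -0.5, -5.8]
opening: 0.04
```

```bash
python3 plan.py 462.2 18.3 41.7 88.1
```

```text
pos [462.1  18.3  41.8] jaw yaw 87.99 toolx [-3.e-04 -1.e-04 -1.e+00] op 40.0 F [-0.2 -0.5 -5.8] q [  2.3  -6.3 -22.1  74.2  -0.    4.3] t 18.65
shift [ 0.1 -0.1  0. ] turn [-0.11 -0.01 -0.02] post-turn shift [ 0.1 -0.1  0. ]
```

Call:
carry_out --pt "0 0 0 0.6 0 0 0" --pt "0 0 0 0 0 0 0" --pt "0 0 0 0 0 0 62" --pt "0 0 0 0 0 0 62" --pt "0 0 0 0 0 0 62" --pt "0 0 0 0 0 0 62"

```text
time: 19.4
ee_pos: [0.4622, 0.0183, 0.0413]
tcp_rot: [136.2, 90.0, -135.8]
wrist_force: [-0.1, 0.7, 0.4]
opening: 0.0529
```

```bash
python3 plan.py 462.2 18.3 41.7 88.1; python3 plan.py 521 -219 200 35.5
```

```text
pos [462.2  18.3  41.3] jaw yaw 87.99 toolx [-1.e-04 -1.e-04 -1.e+00] op 52.9 F [-0.1  0.7  0.4] q [  2.3  -6.3 -22.2  74.2  -0.    4.3] t 19.4
shift [-0.4 -0.   0. ] turn [-0.11 -0.01 -0.01] post-turn shift [-0.4 -0.   0. ]
pos [462.2  18.3  41.3] jaw yaw 87.99 toolx [-1.e-04 -1.e-04 -1.e+00] op 52.9 F [-0.1  0.7  0.4] q [  2.3  -6.3 -22.2  74.2  -0.    4.3] t 19.4
shift [-158.7  -67.1 -235.1] turn [ 5.249e+01 -1.000e-02 -0.000e+00] post-turn shift [-158.7 -227.3  -89.9]
```

Call:
carry_out --pt "0 0 0 -10 0 0 62" --pt "0 0 0 -40 0 0 100" --pt "0 0 0 -55 0 0 100" --pt "0 0 0 -54 -22 -45 100" --pt "0 0 0 0 -22 -45 100" --pt "0 0 0 0 0 0 100"

```text
time: 20.15
ee_pos: [0.5008, -0.0686, 0.1927]
tcp_rot: [-130.7, 89.9, -42.9]
wrist_force: [-0.0, 0.6, -0.5]
opening: 0.0855
```

```bash
python3 - <<'E'
from m2 import *
from m import measure
s=snap("s9")
measure(s)
q=np.array([.458,.0185,np.radians(-1.9)])
for cams in(("scene","top"),("scene",),("top",)):
    f=fit(s,q,z=.035,cams=cams,yaws=(0,))[0]; print(cams,(f[1][:2]*1000).round(1),np.degrees(f[1][2]).round(1),round(f[0],2))
cv2.imwrite("pics/c13.png",np.hstack([cv2.resize(s["scene"][145:215,270:350],(400,400),interpolation=cv2.INTER_CUBIC),cv2.resize(s["top"][200:260,268:328],(400,400),interpolation=cv2.INTER_CUBIC)]))
E
```

```text
px [247. 169.] sz [13. 26.] -> [652.7 198.1] yaw 296.4 cost 0.567 vs 1.104 | top [ 1.  -0.7] -0.2 | scene [-1.   1.3] -0.3
px [291. 167.] sz [13. 26.] -> [663.7  51.4] yaw 281.2 cost 6.275 vs 7.258 | top [0.8 1. ] -0.1 | scene [-0.4 -1.6] -0.0
px [411. 196.] sz [14. 25.] -> [ 572.4 -351.3] yaw 172.1 cost 2.194 vs 2.587 | top [ 0.8 -1.5] -0.6 | scene [0. 0.] 0.0
px [371. 211.] sz [13. 26.] -> [ 521.3 -219.4] yaw 124.9 cost 0.394 vs 0.949 | top [ 0.5 -1.3] -0.7 | scene [0. 0.] 0.0
px [410. 241.] sz [15. 26.] -> [ 426.6 -348.6] yaw 319.9 cost 0.526 vs 1.665 | top [-0.8  0.1] 0.1 | scene [-0.4  0.7] -0.1
('scene', 'top') [455.3  19.1] -1.6 15.61
('scene',) [454.8  19. ] -2.2 9.33
('top',) [460.2  21.7] 0.5 6.17
```

View pics/c13.png

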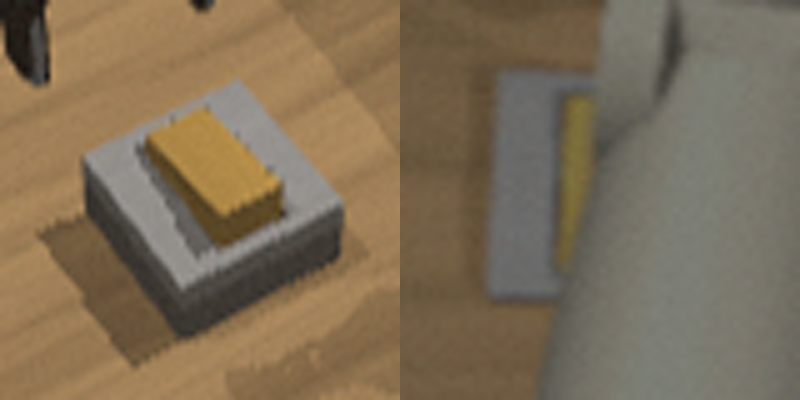

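Ingot 1 is seated square (scene crop). Next is D at (521.3, −219.3), yaw 125.2.

```bash
python3 plan.py 519 -216 6 35.2
```

```text
pos [499.7 -66.5 192.2] jaw yaw 87.92 toolx [-8.e-04  2.e-04 -1.e+00] op 85.0 F [-0.1  0.6  0.3] q [-7.6 -1.9 -1.3 90.7  0.  -5.5] t 20.25
shift [ 186.1  -24.8 -148.7] turn [ 5.272e+01 -1.000e-02 -4.000e-02] post-turn shift [ 186.2 -133.3  -70.4]
```

Call:
carry_out --pt "0 0 0 0 -8.3 -49.6 100" --pt "0 0 0 0 -8.3 -49.6 100" --pt "0 0 0 0 -8.2 -49.5 100" --pt "10.5 0 0 0 0 0 100" --pt "10.5 0 0 0 0 0 100" --pt "10.5 0 0 0 0 0 100" --pt "10.5 0 0 0 0 0 100" --pt "10.7 0 0 50 0 0 100" --pt "0 0 0 50 0 0 100" --pt "0 0 0 50 0 0 100" --pt "0 0 0 0 0 0 100" --pt "0 0 0 0 0 0 100"

```text
time: 21.75
ee_pos: [0.5202, -0.2155, 0.0442]
tcp_rot: [-64.7, 89.9, -29.4]
wrist_force: [-0.4, 0.7, 1.9]
opening: 0.0855
```

```bash
python3 plan.py 519 -216 6 35.2;  python3 - <<'E'
from m2 import *
s=snap("s10"); f=fit(s,np.array([.5213,-.2193,np.radians(125.2)]),cams=("scene",),yaws=(0,))[0]; print(f)
cv2.imwrite("pics/c14.png",cv2.resize(s["scene"][190:270,190:310],None,fx=5,fy=5,interpolation=cv2.INTER_NEAREST))
E
```

```text
pos [ 520.2 -215.5   44.2] jaw yaw 35.34 toolx [ 1.4e-03 -8.0e-04 -1.0e+00] op 85.5 F [-0.4  0.7  1.9] q [-22.5   7.2  -8.2  74.5  -0.   32.2] t 21.75
shift [38.2  0.3 -1.3] turn [0.14 0.04 0.09] post-turn shift [38.2  0.3 -1.3]
(np.float64(1.6669153455281778), array([ 0.52091095, -0.21931405,  2.19371708]))
```

View pics/c14.png

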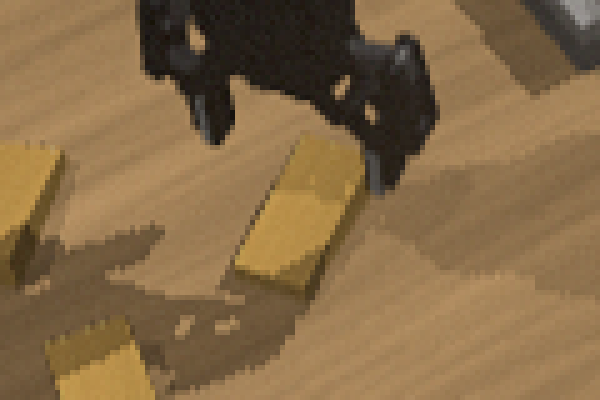

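Call:
carry_out --pt "0 0 0 20 0 -0.4 100" --pt "0 0 0 12 0 0 100" --pt "0 0 0 5 0 0 100" --pt "0 0 0 0 0 0 100" --pt "0 0 0 0 0 0 100" --pt "0 0 0 0 0 0 0" --pt "0 0 0 0 0 0 0" --pt "0 0 0 0 0 0 0" --pt "0 0 0 0 0 0 0" --pt "0 0 0 0 0 0 0" --pt "0 0 0 0 0 0 0"

```text
time: 23.22
ee_pos: [0.5192, -0.2162, 0.0056]
tcp_rot: [-106.9, 90.0, -71.6]
wrist_force: [-1.7, -0.1, 5.3]
opening: 0.0399
```

```bash
python3 plan.py 519 -216 6 35.2
```

```text
pos [ 519.2 -216.2    5.6] jaw yaw 35.29 toolx [ 2.e-04 -6.e-04 -1.e+00] op 39.9 F [-1.7 -0.1  5.3] q [-22.6   8.4 -11.2  70.3  -0.   32.1] t 23.23
shift [-0.4  0.3 -0.1] turn [ 0.09 -0.01  0.03] post-turn shift [-0.4  0.3 -0.1]
```

```bash
cat >> plan.py <<'E'
E
cat > place.py <<'E'
from plan import *
BC=np.array([458.0,18.4]); BY=-1.9
T=0.1419
def place(layer,psi,off,h,dz=0,phi=None,s=None,P=True,cx=0,cy=0):
    """layer 1..6; psi = thick dir yaw; off = TCP offset from ingot mid towards thick; h = TCP height above underside at grasp"""
    tilt=layer%2==0
    z0=35+40*((layer-1)//2)
    a=np.radians(psi); e=np.array([np.cos(a),np.sin(a),0]); up=np.array([0,0,1.])
    C=np.array([BC[0]+cx,BC[1]+cy,0])
    if tilt:
        s=1.0 if s is None else s
        x2=np.cos(T)*e-np.sin(T)*up; z2=np.sin(T)*e+np.cos(T)*up
        U=C-e*s+up*(z0+20+s*np.tan(T))
    else: x2,z2=e,up; U=C+up*z0
    tcp_=U+off*x2+h*z2+dz*up
    phi=psi-90 if P else psi+90
    print("target",tcp_.round(1),"phi",phi)
    plan(*tcp_,phi,tilt=-z2)
E
python3 - <<'E'
from place import *
place(2,178.1,3.7,5.6,dz=20)
plan(454.5,18.5,125,88.1)
E
```

```text
target [454.5  18.5  80.2] phi 88.1
pos [ 519.2 -216.2    5.6] jaw yaw 35.29 toolx [ 2.e-04 -6.e-04 -1.e+00] op 39.9 F [-1.7 -0.1  5.3] q [-22.6   8.4 -11.2  70.3  -0.   32.1] t 23.23
shift [-74.7 228.9  82.8] turn [-52.72  -3.77  -7.52] post-turn shift [-84.1  61.1 232.4]
pos [ 519.2 -216.2    5.6] jaw yaw 35.29 toolx [ 2.e-04 -6.e-04 -1.e+00] op 39.9 F [-1.7 -0.1  5.3] q [-22.6   8.4 -11.2  70.3  -0.   32.1] t 23.23
shift [-119.6  228.9   82.7] turn [-5.281e+01 -2.000e-02  3.000e-02] post-turn shift [-119.4   72.5  232.4]
```

Call:
carry_out --pt "0 0 0 -3 0 0 0" --pt "0 0 0 -12 0 0 0" --pt "0 0 0 -50 0 0 0" --pt "0 0 0 -55 0 0 0" --pt "0 0 0 0 57.2 20.7 0" --pt "0 0 0 0 57.2 20.7 0" --pt "0 0 0 0 57.2 20.7 0" --pt "-10.5 0 0 0 57.2 20.7 0" --pt "-10.5 0 0 0 0 0 0" --pt "-10.5 0 0 0 0 0 0" --pt "-10.5 0 0 0 0 0 0" --pt "-10.7 0 0 0 0 0 0"

```text
time: 24.72
ee_pos: [0.4543, 0.0187, 0.1254]
tcp_rot: [100.1, 90.0, -171.6]
wrist_force: [0.1, 0.6, -6.3]
opening: 0.0399
```

```bash
python3 - <<'E'
from place import *
place(2,178.1,3.7,5.6,dz=20)
E
```

```text
target [454.5  18.5  80.2] phi 88.1
pos [454.3  18.7 125.4] jaw yaw 88.36 toolx [-5.e-04 -1.e-04 -1.e+00] op 39.9 F [ 0.1  0.6 -6.3] q [  2.4  -8.9 -15.1  83.8  -0.    4. ] t 24.73
shift [45.2 -0.3 -0.2] turn [ 0.26  0.01 -8.16] post-turn shift [44.8  6.1 -0.2]
```

Tilt by −8.1° about the jaw axis, then come down.

Call:
carry_out --pt "0.3 0 -8.1 0 0 0 0" --pt "0 0 0 22 3 0 0" --pt "0 0 0 22 3 0 0" --pt "0 0 0 0 0 0 0" --pt "0 0 0 0 0 0 0" --pt "0 0 0 0 0 0 0" --pt "0 0 0 0 0 0 0"

```text
time: 25.6
ee_pos: [0.4551, 0.0186, 0.0813]
tcp_rot: [-89.9, 81.9, -2.2]
wrist_force: [0.4, 0.2, -5.7]
opening: 0.0398
```

```bash
python3 - <<'E'
from place import *
place(2,178.1,3.7,5.6,dz=5)
s=snap("s11")
cv2.imwrite("pics/c15.png",cv2.resize(s["scene"][125:205,265:365],None,fx=6,fy=6,interpolation=cv2.INTER_CUBIC))
E
```

```text
target [454.5  18.5  65.2] phi 88.1
pos [455.1  18.6  81.3] jaw yaw 87.69 toolx [ 0.1412 -0.0054 -0.99  ] op 39.8 F [ 0.4  0.2 -5.7] q [  2.8 -16.9 -27.   71.8  -0.7   5. ] t 25.6
shift [15.9  2.8 -0.1] turn [-0.41 -0.04 -0.01] post-turn shift [15.9  2.8 -0.1]
```

View pics/c15.png

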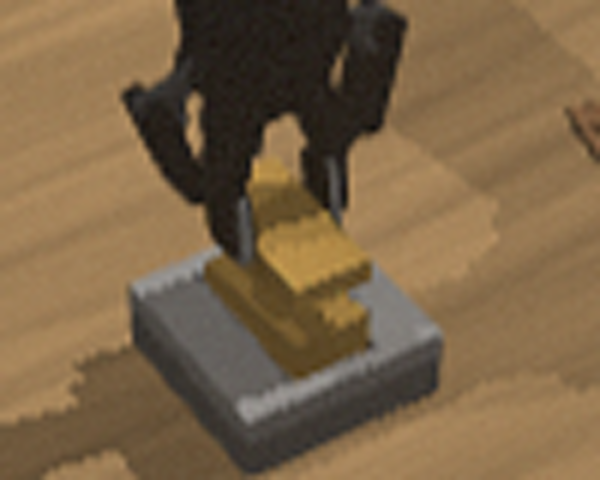

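The held ingot is parallel to and centred over the first. Lower to 5 mm, correct, then touch down.

Call:
carry_out --pt "-0.4 0 0 8 1.2 0 0" --pt "0 0 0 7 1.2 0 0" --pt "0 0 0 0 0 0 0" --pt "0 0 0 0 0 0 0" --pt "0 0 0 0 0 0 0" --pt "0 0 0 0 0 0 0"

```text
time: 26.45
ee_pos: [0.4546, 0.0186, 0.0656]
tcp_rot: [-90.3, 81.9, -2.2]
wrist_force: [-0.6, -0.1, -4.9]
opening: 0.0398
```

```bash
python3 - <<'E'
from place import *
place(2,178.1,3.7,5.6,dz=0)
E
```

```text
target [454.5  18.5  60.2] phi 88.1
pos [454.6  18.6  65.6] jaw yaw 88.08 toolx [ 0.1408 -0.0055 -0.99  ] op 39.8 F [-0.6 -0.1 -4.9] q [  2.8 -16.6 -28.6  70.   -0.7   4.6] t 26.45
shift [ 5.4  0.8 -0.1] turn [-0.01 -0.05 -0.03] post-turn shift [ 5.4  0.8 -0.1]
```

Call:
carry_out --pt "0 0 0 2.5 0.4 0 0" --pt "0 0 0 1.5 0.2 0 0" --pt "0 0 0 0.9 0.1 0 0" --pt "0 0 0 0 0 0 0" --pt "0 0 0 0 0 0 0" --pt "0 0 0 0 0 0 0"

```text
time: 27.2
ee_pos: [0.4545, 0.0186, 0.0605]
tcp_rot: [-90.3, 81.9, -2.2]
wrist_force: [-0.9, -0.2, -6.5]
opening: 0.0399
```

Call:
carry_out --pt "0 0 0 0.5 0.1 0 0" --pt "0 0 0 0.3 0 0 0" --pt "0 0 0 0 0 0 0"

```text
time: 27.58
ee_pos: [0.4545, 0.0186, 0.0601]
tcp_rot: [-90.3, 81.9, -2.2]
wrist_force: [-4.0, -1.3, 2.0]
opening: 0.04
```

Call:
carry_out --pt "0 0 0 0 0 0 62" --pt "0 0 0 0 0 0 62" --pt "0 0 0 0 0 0 62" --pt "0 0 0 0 0 0 62" --pt "0 0 0 -15 0 0 62" --pt "0 0 0 -45 0 0 100" --pt "0 0 0 -60 0 0 100" --pt "0 0 8.1 -20 0 0 100" --pt "0 0 0 0 0 0 100"

```text
time: 28.7
ee_pos: [0.4365, 0.0194, 0.1996]
tcp_rot: [146.8, 89.9, -125.1]
wrist_force: [-0.2, -1.5, -0.8]
opening: 0.0854
```

```bash
python3 plan.py 600 140 210 26; python3 - <<'E'
from m2 import *
from m import measure
s=snap("s12")
measure(s)
cv2.imwrite("pics/c16.png",np.hstack([cv2.resize(s["scene"][125:205,265:345],(400,400),interpolation=cv2.INTER_CUBIC),cv2.resize(s["top"][200:260,268:328],(400,400),interpolation=cv2.INTER_CUBIC)]))
E
```

```text
pos [436.5  19.4 199.6] jaw yaw 88.08 toolx [-5.e-04 -7.e-04 -1.e+00] op 85.4 F [-0.2 -1.5 -0.8] q [  2.6 -11.   -8.7  92.3  -0.    4.5] t 28.7
shift [ -10.6 -159.4  126. ] turn [ 6.208e+01 -5.000e-02 -0.000e+00] post-turn shift [-10.4  36.7 199.8]
px [247. 169.] sz [13. 26.] -> [652.6 197.8] yaw 296.4 cost 0.475 vs 1.093 | top [ 1.  -0.3] -0.2 | scene [-1.2  1.6] 0.4
px [291. 167.] sz [13. 26.] -> [663.8  49.4] yaw 279.9 cost 0.399 vs 1.185 | top [ 0.7 -0.8] 0.5 | scene [-0.8  0.3] 1.8
px [411. 196.] sz [14. 25.] -> [ 572.7 -351.6] yaw 172.2 cost 2.178 vs 2.434 | top [ 0.5 -1. ] 0.0 | scene [-0.4  0.2] -0.1
px [411. 239.] sz [12. 25.] -> [ 426.2 -347.9] yaw 319.6 cost 0.577 vs 1.649 | top [ 0.  -0.5] -0.8 | scene [-0. -0.] 0.3
```

View pics/c16.png

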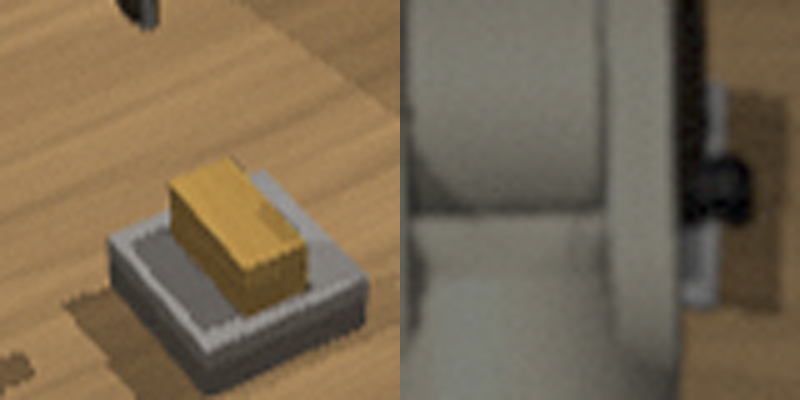

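```bash
python3 plan.py 654.4 194.3 6 26.4
```

```text
pos [435.   19.3 197.9] jaw yaw 88.08 toolx [ 1.e-04 -9.e-04 -1.e+00] op 85.5 F [-0.   0.5 -0.8] q [  2.6 -11.2  -9.1  92.1  -0.1   4.5] t 28.8
shift [ 191.8 -213.4  182.4] turn [ 6.168e+01 -4.000e-02  3.000e-02] post-turn shift [191.9  59.1 274.3]
```

Call:
carry_out --pt "0 0 0 0 -42.7 36.5 100" --pt "0 0 0 0 -42.7 36.5 100" --pt "0 0 0 0 -42.7 36.5 100" --pt "0 0 0 0 -42.7 36.5 100" --pt "10.3 0 0 0 -42.7 36.5 100" --pt "10.3 0 0 0 0 0 100" --pt "10.3 0 0 0 0 0 100" --pt "10.3 0 0 0 0 0 100" --pt "10.3 0 0 50 0 0 100" --pt "10.2 0 0 50 0 0 100" --pt "0 0 0 50 0 0 100" --pt "0 0 0 0 0 0 100"

```text
time: 30.3
ee_pos: [0.6508, 0.1936, 0.0441]
tcp_rot: [175.9, 89.6, -157.7]
wrist_force: [-0.4, -0.2, 1.2]
opening: 0.0853
```

Call:
carry_out --pt "0 0 0 0 0 0 100" --pt "0 0 0 0 0 0 100"

```text
time: 30.55
ee_pos: [0.6555, 0.1949, 0.0513]
tcp_rot: [-18.7, 89.8, 7.7]
wrist_force: [0.5, -0.3, -0.5]
opening: 0.0855
```

```bash
python3 plan.py 654.4 194.3 6 26.4;  python3 - <<'E'
from m2 import *
s=snap("s13")
cv2.imwrite("pics/c17.png",cv2.resize(s["scene"][140:260,330:490],None,fx=5,fy=5,interpolation=cv2.INTER_NEAREST))
E
```

```text
pos [655.5 194.9  51.3] jaw yaw 26.4 toolx [ 4.e-03  5.e-04 -1.e+00] op 85.5 F [ 0.5 -0.3 -0.5] q [16.6 23.3 12.1 78.6 -0.  80.2] t 30.55
shift [45.3 -0.  -1.5] turn [-0.    0.22  0.07] post-turn shift [45.3 -0.1 -1.3]
```

View pics/c17.png

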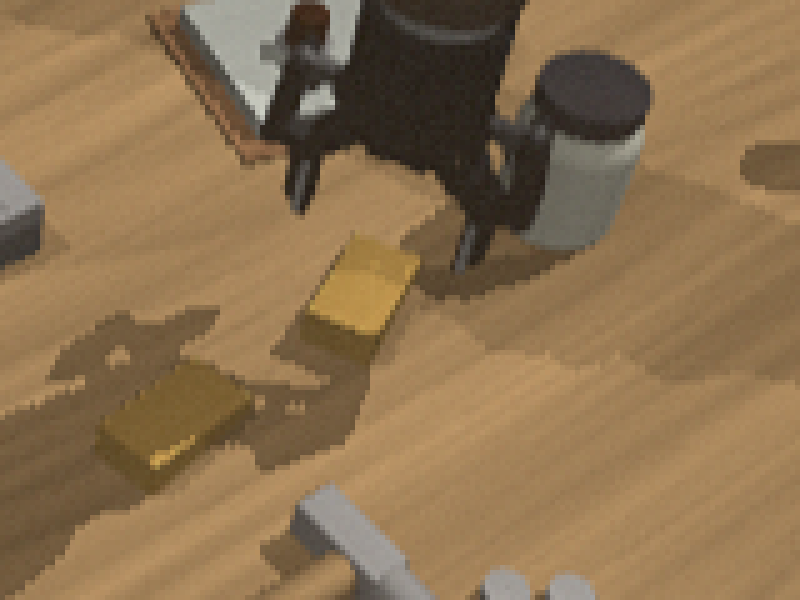

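The fingers straddle ingot A and are well clear of the jar. Descend and grip.

Call:
carry_out --pt "0 0 0 20 0 -0.5 100" --pt "0 0 0 12 0 0 100" --pt "0 0 0 6 0 0 100" --pt "0 0 0 0 0 0 100" --pt "0 0 0 0 0 0 100" --pt "0 0 0 0 0 0 100"

```text
time: 31.4
ee_pos: [0.6541, 0.1944, 0.0106]
tcp_rot: [-76.5, 90.0, -50.1]
wrist_force: [0.8, 0.2, 0.7]
opening: 0.0856
```

```bash
python3 plan.py 654.4 194.3 6 26.4
```

```text
pos [654.1 194.4  10.6] jaw yaw 26.39 toolx [ 4.e-04 -5.e-04 -1.e+00] op 85.6 F [0.8 0.2 0.7] q [16.6 24.2  8.8 74.6 -0.  80.2] t 31.4
shift [ 4.6 -0.2  0.3] turn [-0.01  0.01  0.04] post-turn shift [ 4.6 -0.2  0.3]
```

Call:
carry_out --pt "0 0 0 4 0 0 100" --pt "0 0 0 0 0 0 100" --pt "0 0 0 0 0 0 0" --pt "0 0 0 0 0 0 0" --pt "0 0 0 0 0 0 0" --pt "0 0 0 0 0 0 0" --pt "0 0 0 0 0 0 0" --pt "0 0 0 0 0 0 0"

```text
time: 32.4
ee_pos: [0.6541, 0.1944, 0.0067]
tcp_rot: [-63.5, 90.0, -37.1]
wrist_force: [-0.4, 0.5, 6.1]
opening: 0.0398
```

```bash
python3 plan.py 456 15 155 -1.9
```

```text
pos [654.1 194.4   6.7] jaw yaw 26.39 toolx [ 6.e-04 -5.e-04 -1.e+00] op 39.8 F [-0.4  0.5  6.1] q [16.6 24.4  8.5 74.1 -0.  80.2] t 32.4
shift [-148.3  -72.7 -257.2] turn [28.29  0.03  0.03] post-turn shift [-148.3 -185.8 -192.1]
```

Call:
carry_out --pt "0 0 0 -3 0 0 0" --pt "0 0 0 -15 0 0 0" --pt "0 0 0 -40 0 0 0" --pt "0 0 0 -50 0 0 0" --pt "0 0 0 -40 -12.7 -47.2 0" --pt "0 0 0 0 -15 -52.5 0" --pt "0 0 0 0 -15 -52.5 0" --pt "0 0 0 0 -15 -52.5 0" --pt "9.4 0 0 0 -15 -52.5 0" --pt "9.4 0 0 0 0 0 0" --pt "9.5 0 0 0 0 0 0" --pt "0 0 0 0 0 0 0"

```text
time: 33.9
ee_pos: [0.4559, 0.0152, 0.1545]
tcp_rot: [-81.7, 90.0, -83.6]
wrist_force: [0.3, -0.0, -5.2]
opening: 0.04
```

Call:
carry_out --pt "0 0 0 10 0 0 0" --pt "0 0 0 10 0 0 0" --pt "0 0 0 5 0 0 0" --pt "0 0 0 0 0 0 0" --pt "0 0 0 0 0 0 0" --pt "0 0 0 0 0 0 0"

```text
time: 34.65
ee_pos: [0.4563, 0.0153, 0.1292]
tcp_rot: [-82.0, 90.0, -83.9]
wrist_force: [0.6, 0.6, -5.4]
opening: 0.0399
```

```bash
python3 - <<'E'
from place import *
place(3,-91.9,3.8,6.7,dz=15,P=False)
s=snap("s14")
p,R,o=tcp()
q=np.array([.458,.0184,np.radians(-1.9)])
a=s["scene"].copy()
cv2.imwrite("pics/c18.png",cv2.resize(a[95:205,255:375],None,fx=5,fy=5,interpolation=cv2.INTER_CUBIC))
E
```

```text
target [457.9  14.6  96.7] phi -1.9000000000000057
pos [456.3  15.3 129.2] jaw yaw -1.9 toolx [ 1.e-04 -7.e-04 -1.e+00] op 39.9 F [ 0.6  0.6 -5.4] q [  1.9  -8.7 -14.5  84.2  -0.   93.8] t 34.65
shift [32.5 -0.6  1.6] turn [-0.    0.01  0.04] post-turn shift [32.5 -0.6  1.6]
```

View pics/c18.png

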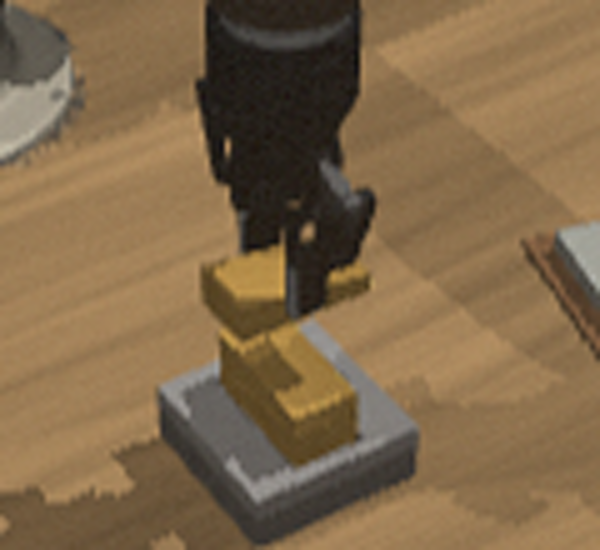

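Call:
carry_out --pt "0 0 0 15 -0.6 1.6 0" --pt "0 0 0 15 0 0 0" --pt "0 0 0 10 0 0 0" --pt "0 0 0 2 0 0 0" --pt "0 0 0 0 0 0 0" --pt "0 0 0 0 0 0 0" --pt "0 0 0 0 0 0 0" --pt "0 0 0 0 0 0 0"

```text
time: 35.75
ee_pos: [0.4578, 0.0146, 0.0871]
tcp_rot: [-91.1, 90.0, -93.0]
wrist_force: [0.5, 0.0, -5.1]
opening: 0.0395
```

```bash
python3 - <<'E'
from place import *
place(3,-91.9,3.8,6.7,dz=0,P=False)
E
```

```text
target [457.9  14.6  81.7] phi -1.9000000000000057
pos [457.8  14.6  87.1] jaw yaw -1.91 toolx [-0.e+00 -8.e-04 -1.e+00] op 39.5 F [ 0.5  0.  -5.1] q [  1.9  -8.  -18.6  79.4  -0.   93.8] t 35.75
shift [5.4 0.  0.1] turn [-0.01 -0.    0.04] post-turn shift [5.4 0.  0.1]
```

Call:
carry_out --pt "0 0 0 2.5 0 0 0" --pt "0 0 0 1.5 0 0 0" --pt "0 0 0 0.9 0 0 0" --pt "0 0 0 0.4 0 0 0" --pt "0 0 0 0 0 0 0" --pt "0 0 0 0 0 0 0"

```text
time: 36.5
ee_pos: [0.4577, 0.0146, 0.0816]
tcp_rot: [-112.3, 90.0, -114.2]
wrist_force: [-0.2, -0.1, -4.0]
opening: 0.0401
```

Call:
carry_out --pt "0 0 0 0.4 0 0 0" --pt "0 0 0 0 0 0 0"

```text
time: 36.75
ee_pos: [0.4577, 0.0146, 0.0815]
tcp_rot: [-92.3, 90.0, -94.2]
wrist_force: [-3.9, -0.8, 2.3]
opening: 0.0398
```

Call:
carry_out --pt "0 0 0 0 0 0 62" --pt "0 0 0 0 0 0 62" --pt "0 0 0 0 0 0 62" --pt "0 0 0 0 0 0 62" --pt "0 0 0 -15 0 0 62" --pt "0 0 0 -45 0 0 100" --pt "0 0 0 -60 0 0 100" --pt "0 0 0 0 -40 0 100" --pt "0 0 0 0 -40 0 100" --pt "0 0 0 0 0 0 100"

```text
time: 38.0
ee_pos: [0.455, -0.0671, 0.2023]
tcp_rot: [-57.0, 89.9, -59.1]
wrist_force: [0.2, 0.3, -0.0]
opening: 0.0856
```

```bash
python3 - <<'E'
from place import *
from m import measure
s=snap("s15")
measure(s)
q=np.array([.458,.0184,np.radians(-91.9)])
for cams in(("scene","top"),("scene",),("top",)):
    f=fit(s,q,z=.075,cams=cams,yaws=(0,))[0]; print(cams,(f[1][:2]*1000).round(1),np.degrees(f[1][2]).round(1),round(f[0],2))
cv2.imwrite("pics/c19.png",np.hstack([cv2.resize(s["scene"][115:195,265:345],(400,400),interpolation=cv2.INTER_CUBIC),cv2.resize(s["top"][200:260,268:328],(400,400),interpolation=cv2.INTER_CUBIC)]))
E
```

```text
px [291. 167.] sz [13. 26.] -> [664.   49.1] yaw 280.7 cost 1.050 vs 1.816 | top [ 0.7 -0.8] -1.0 | scene [-1.1  1.1] 0.4
px [411. 196.] sz [14. 25.] -> [ 572.3 -351.4] yaw 172.1 cost 2.028 vs 2.313 | top [ 0.8 -1.5] -0.7 | scene [0. 0.] 0.0
px [411. 240.] sz [14. 27.] -> [ 426.3 -347.6] yaw 320.0 cost 0.606 vs 1.686 | top [ 0.2 -0.3] 0.4 | scene [-0.2 -0.1] 0.3
('scene', 'top') [459.5  19.8] -88.2 24.59
('scene',) [459.4  19.2] -87.1 11.23
('top',) [425.2  24.5] -71.9 12.41
```

View pics/c19.png

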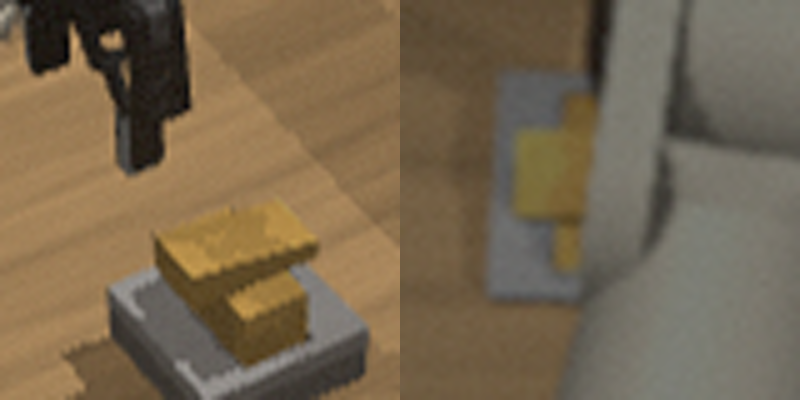

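```bash
python3 plan.py 664.6 45.3 6 10.6
```

```text
pos [455.1 -65.4 202. ] jaw yaw -1.98 toolx [ 4.e-04 -6.e-04 -1.e+00] op 85.2 F [-0.7  0.4 -1.6] q [-8.2 -7.9 -5.8 92.1 -0.  83.8] t 38.1
shift [196.  118.  205.5] turn [-12.58   0.02   0.04] post-turn shift [196.   70.3 226.3]
```

Call:
carry_out --pt "0 0 0 0 29.5 51.4 100" --pt "0 0 0 0 29.5 51.4 100" --pt "0 0 0 0 29.5 51.4 100" --pt "-6.3 0 0 0 29.5 51.3 100" --pt "-6.3 0 0 50 0 0 100" --pt "0 0 0 50 0 0 100" --pt "0 0 0 50 0 0 100" --pt "0 0 0 15 0 0 100" --pt "0 0 0 0 0 0 100" --pt "0 0 0 0 0 0 100" --pt "0 0 0 0 0 0 100" --pt "0 0 0 0 0 0 100"

```text
time: 39.6
ee_pos: [0.6649, 0.0457, 0.0373]
tcp_rot: [-34.2, 89.9, -23.6]
wrist_force: [0.6, -0.0, -0.6]
opening: 0.0854
```

```bash
python3 plan.py 664.6 45.3 6 10.6;  python3 - <<'E'
from m2 import *
s=snap("s16")
cv2.imwrite("pics/c20.png",cv2.resize(s["scene"][170:270,300:440],None,fx=5,fy=5,interpolation=cv2.INTER_NEAREST))
E
```

```text
pos [664.9  45.7  37.3] jaw yaw 10.68 toolx [ 1.4e-03 -6.0e-04 -1.0e+00] op 85.4 F [ 0.6 -0.  -0.6] q [ 3.9 21.3  8.  76.6 -0.  83.3] t 39.6
shift [31.3 -0.3 -0.4] turn [0.08 0.07 0.05] post-turn shift [31.3 -0.3 -0.4]
```

View pics/c20.png

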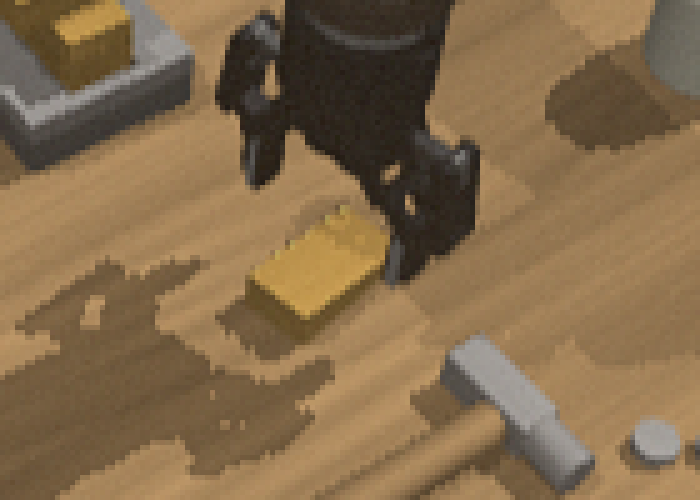

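Fingers straddle B, clear of the hammer.

Call:
carry_out --pt "0 0 0 15 0 0 100" --pt "0 0 0 10 0 0 100" --pt "0 0 0 4.5 0 0 100" --pt "0 0 0 0 0 0 100" --pt "0 0 0 0 0 0 100" --pt "0 0 0 0 0 0 100" --pt "0 0 0 0 0 0 0" --pt "0 0 0 0 0 0 0" --pt "0 0 0 0 0 0 0" --pt "0 0 0 0 0 0 0" --pt "0 0 0 0 0 0 0" --pt "0 0 0 0 0 0 0"

```text
time: 41.2
ee_pos: [0.6646, 0.0457, 0.0071]
tcp_rot: [-58.5, 89.9, -47.8]
wrist_force: [-0.0, 0.7, 5.9]
opening: 0.0399
```

```bash
python3 plan.py 458 20 200 178.1
```

```text
pos [664.6  45.7   7.1] jaw yaw 10.69 toolx [ 6.e-04 -7.e-04 -1.e+00] op 39.9 F [-0.   0.7  5.9] q [ 3.9 22.1  5.6 73.5 -0.  83.3] t 41.2
shift [-193.    12.9 -207.7] turn [-1.6741e+02 -6.0000e-02  5.0000e-02] post-turn shift [-192.9   32.5  205.7]
```

Call:
carry_out --pt "0 0 0 -3 0 0 0" --pt "0 0 0 -15 0 0 0" --pt "0 0 0 -50 0 0 0" --pt "0 0 0 -55 0 0 0" --pt "0 0 0 -50 0 0 0" --pt "0 0 0 0 3.2 -51.9 0" --pt "0 0 0 0 3.2 -51.9 0" --pt "0 0 0 0 3.2 -51.9 0" --pt "0 0 0 0 3.3 -52 0" --pt "-10.5 0 0 0 0 0 0" --pt "-10.5 0 0 0 0 0 0" --pt "-10.5 0 0 0 0 0 0"

```text
time: 42.7
ee_pos: [0.4574, 0.0199, 0.1804]
tcp_rot: [-131.9, 90.0, -89.3]
wrist_force: [0.3, -0.0, -5.7]
opening: 0.0402
```

Call:
carry_out --pt "-10.5 0 0 0 0 0 0" --pt "-10.5 0 0 0 0 0 0" --pt "-10.5 0 0 0 0 0 0" --pt "-10.5 0 0 0 0 0 0" --pt "-10.5 0 0 0 0 0 0" --pt "-10.5 0 0 0 0 0 0" --pt "-10.5 0 0 0 0 0 0" --pt "-10.5 0 0 0 0 0 0" --pt "-10.5 0 0 0 0 0 0" --pt "-10.5 0 0 0 0 0 0" --pt "-10.5 0 0 0 0 0 0" --pt "-10.5 0 0 0 0 0 0"

```text
time: 44.2
ee_pos: [0.4576, 0.0199, 0.1802]
tcp_rot: [70.4, 90.0, -121.1]
wrist_force: [0.4, 0.9, -4.6]
opening: 0.0399
```

```bash
python3 - <<'E'
from place import *
place(4,88.1,3.6,7.1,dz=30,P=False)
E
```

```text
target [458.1  22.  131.7] phi 178.1
pos [457.6  19.9 180.2] jaw yaw 168.54 toolx [-4.e-04 -7.e-04 -1.e+00] op 39.9 F [ 0.4  0.9 -4.6] q [  2.5  -8.3  -8.6  89.8  -0.  -76. ] t 44.2
shift [48.5 -2.2 -0.2] turn [-9.55  0.7   8.07] post-turn shift [47.8 -8.9 -0.5]
```

Call:
carry_out --pt "-9.5 0 0 0 0 0 0" --pt "0 0 8.1 0 0 0 0" --pt "0 0 0 24 -4.4 -0.3 0" --pt "0 0 0 23.5 -4.4 -0.2 0" --pt "0 0 0 9.9 -1.4 0 0" --pt "0 0 0 0 0 0 0" --pt "0 0 0 0 0 0 0" --pt "0 0 0 0 0 0 0" --pt "0 0 0 0 0 0 0"

```text
time: 45.32
ee_pos: [0.4587, 0.0218, 0.1219]
tcp_rot: [90.1, 81.9, -92.2]
wrist_force: [-0.9, -0.6, -6.0]
opening: 0.0396
```

```bash
python3 - <<'E'
from place import *
place(4,88.1,3.6,7.1,dz=5,P=False)
s=snap("s17")
cv2.imwrite("pics/c21.png",cv2.resize(s["scene"][85:195,255:375],None,fx=5,fy=5,interpolation=cv2.INTER_CUBIC))
E
```

```text
target [458.1  22.  106.7] phi 178.1
pos [458.7  21.8 121.9] jaw yaw 177.68 toolx [-0.0054 -0.1415 -0.9899] op 39.6 F [-0.9 -0.6 -6. ] q [  7.7  -7.  -14.2  84.3  -8.  -79.9] t 45.33
shift [15.  -2.3  0.5] turn [-0.42  0.04 -0.01] post-turn shift [15.  -2.3  0.5]
```

View pics/c21.png

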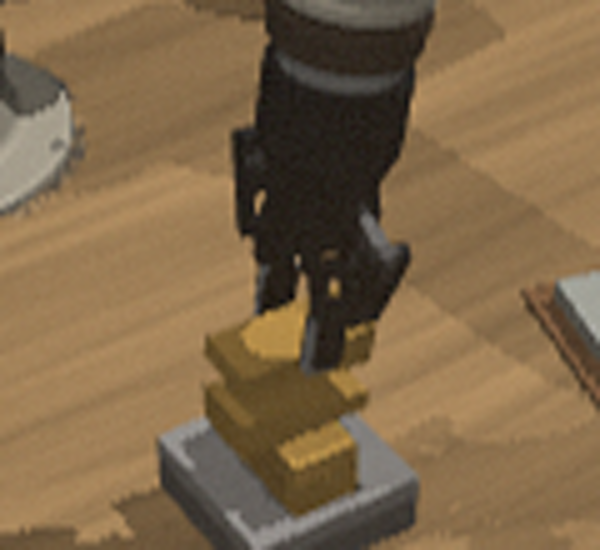

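Call:
carry_out --pt "-0.4 0 0 8 -1.2 0.5 0" --pt "0 0 0 6.5 -1 0 0" --pt "0 0 0 0 0 0 0" --pt "0 0 0 0 0 0 0" --pt "0 0 0 0 0 0 0" --pt "0 0 0 0 0 0 0"

```text
time: 46.18
ee_pos: [0.458, 0.022, 0.1069]
tcp_rot: [89.6, 81.9, -92.3]
wrist_force: [-0.7, -0.1, -4.7]
opening: 0.04
```

```bash
python3 - <<'E'
from place import *
place(4,88.1,3.6,7.1,dz=0,P=False)
E
```

```text
target [458.1  22.  101.7] phi 178.1
pos [458.   22.  106.9] jaw yaw 178.08 toolx [-0.0058 -0.1415 -0.9899] op 40.0 F [-0.7 -0.1 -4.7] q [  7.7  -6.9 -15.7  82.6  -8.  -80.3] t 46.17
shift [ 5.2 -0.7 -0.1] turn [-0.01  0.06 -0.01] post-turn shift [ 5.2 -0.7 -0.1]
```

Call:
carry_out --pt "0 0 0 2.5 -0.4 0 0" --pt "0 0 0 1.5 -0.2 0 0" --pt "0 0 0 0.9 -0.1 0 0" --pt "0 0 0 0.3 0 0 0" --pt "0 0 0 0 0 0 0" --pt "0 0 0 0 0 0 0"

```text
time: 46.92
ee_pos: [0.4579, 0.022, 0.1015]
tcp_rot: [89.5, 81.9, -92.4]
wrist_force: [-0.3, 0.1, -4.4]
opening: 0.0399
```

Call:
carry_out --pt "0 0 0 0.5 -0.1 0 0" --pt "0 0 0 0 0 0 0"

```text
time: 47.18
ee_pos: [0.458, 0.022, 0.1015]
tcp_rot: [89.7, 81.9, -92.3]
wrist_force: [-3.4, 0.6, 1.4]
opening: 0.0398
```

Call:
carry_out --pt "0 0 0 0 0 0 62" --pt "0 0 0 0 0 0 62" --pt "0 0 0 0 0 0 62" --pt "0 0 0 0 0 0 62" --pt "0 0 0 -15 0 0 62" --pt "0 0 0 -40 0 0 100" --pt "0 0 0 -50 0 0 100" --pt "0 0 -8.1 0 0 0 100" --pt "0 0 0 0 55 0 100" --pt "0 0 0 0 55 0 100" --pt "0 0 0 0 0 0 100"

```text
time: 48.55
ee_pos: [0.4547, -0.0759, 0.206]
tcp_rot: [73.7, 89.9, -108.5]
wrist_force: [-0.3, 1.6, 0.5]
opening: 0.0854
```

```bash
python3 - <<'E'
from place import *
from m import measure
s=snap("s18")
measure(s); show()
cv2.imwrite("pics/c22.png",np.hstack([cv2.resize(s["scene"][115:195,265:345],(400,400),interpolation=cv2.INTER_CUBIC),cv2.resize(s["scene"][200:300,110:300],(400,400),interpolation=cv2.INTER_CUBIC)]))
E
```

```text
px [411. 196.] sz [14. 24.] -> [ 572.3 -351.4] yaw 172.1 cost 1.969 vs 2.336 | top [ 0.8 -1.3] -0.5 | scene [0. 0.] 0.0
px [291. 226.] sz [15. 25.] -> [426.5  42.6] yaw 356.2 cost 30.677 vs 30.838 | top [54.  -2.4] -4.7 | scene [-5.1  0.1] 4.5
px [411. 240.] sz [13. 26.] -> [ 426.  -347.9] yaw 320.2 cost 0.618 vs 1.711 | top [ 0.1 -0.6] -0.3 | scene [0. 0.] 0.0
pos [454.9 -73.3 205.8] jaw yaw 177.99 toolx [-7.e-04 -5.e-04 -1.e+00] op 85.1 F [ 0.8  0.5 -0. ] q [ -9.1  -7.6  -5.1  92.5  -0.  -97.1] t 48.65
```

View pics/c22.png

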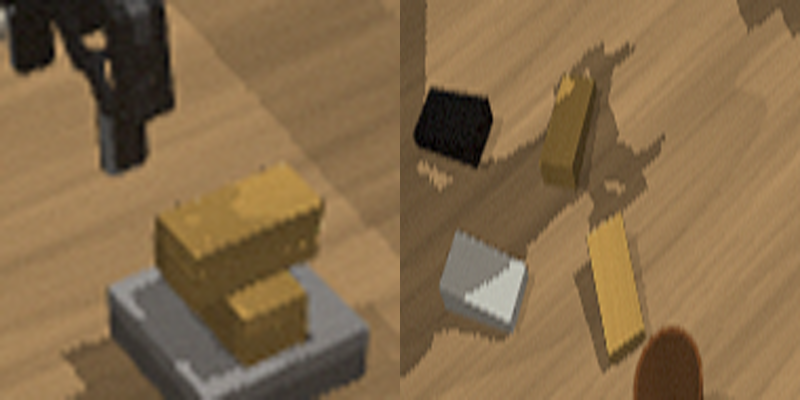

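```bash
python3 plan.py 568.6 -350.9 6 82.1; python3 -c "
from h import *
print(unproj('top',(409,155),.04))"
```

```text
pos [454.9 -73.3 205.8] jaw yaw 177.99 toolx [-7.e-04 -5.e-04 -1.e+00] op 85.1 F [ 0.8  0.5 -0. ] q [ -9.1  -7.6  -5.1  92.5  -0.  -97.1] t 48.65
shift [ 199.8  273.3 -123.5] turn [ 9.589e+01  0.000e+00 -6.000e-02] post-turn shift [ 199.8 -150.8 -259.3]
[ 0.70562022 -0.34197313  0.04      ]
```

Call:
carry_out --pt "0 0 0 0 54.7 -24.7 100" --pt "0 0 0 0 54.7 -24.7 100" --pt "0 0 0 0 54.7 -24.7 100" --pt "10.6 0 0 0 54.7 -24.7 100" --pt "10.6 0 0 0 54 -34.7 100" --pt "10.6 0 0 0 0 0 100" --pt "10.6 0 0 0 0 0 100" --pt "10.6 0 0 0 0 0 100" --pt "10.6 0 0 0 0 0 100" --pt "10.6 0 0 0 0 0 100" --pt "10.6 0 0 0 0 0 100" --pt "10.6 0 0 0 0 0 100"

```text
time: 50.15
ee_pos: [0.569, -0.3518, 0.2054]
tcp_rot: [121.8, 89.9, -155.7]
wrist_force: [0.2, -0.3, -0.5]
opening: 0.0857
```

```bash
python3 plan.py 568.6 -350.9 6 82.1
```

```text
pos [ 569.  -351.8  205.4] jaw yaw 82.47 toolx [-1.2e-03 -6.0e-04 -1.0e+00] op 85.7 F [ 0.2 -0.3 -0.5] q [-31.7  21.8  27.2  95.4  -0.1 -24.2] t 50.15
shift [199.4   0.3   1. ] turn [ 0.37 -0.04 -0.07] post-turn shift [199.4   0.6   0.8]
```

Call:
carry_out --pt "0.4 0 0 50 0.5 0.8 100" --pt "0 0 0 50 0 0 100" --pt "0 0 0 50 0 0 100" --pt "0 0 0 15 0 0 100" --pt "0 0 0 0 0 0 100" --pt "0 0 0 0 0 0 100" --pt "0 0 0 0 0 0 100" --pt "0 0 0 0 0 0 100"

```text
time: 51.15
ee_pos: [0.5677, -0.3533, 0.0412]
tcp_rot: [-171.3, 89.9, -89.1]
wrist_force: [-0.2, 0.1, -0.3]
opening: 0.0849
```

```bash
python3 plan.py 568.6 -350.9 6 82.1;  python3 - <<'E'
from m2 import *
s=snap("s19")
cv2.imwrite("pics/c23.png",cv2.resize(s["scene"][220:340,130:290],None,fx=5,fy=5,interpolation=cv2.INTER_NEAREST))
E
```

```text
pos [ 567.7 -353.3   41.2] jaw yaw 82.28 toolx [ 0.     -0.0016 -1.    ] op 84.9 F [-0.2  0.1 -0.3] q [-31.9  21.6   8.7  77.1  -0.1 -24.1] t 51.15
shift [35.2 -0.5  2.5] turn [ 0.18 -0.09  0.01] post-turn shift [35.2 -0.5  2.5]
```

View pics/c23.png

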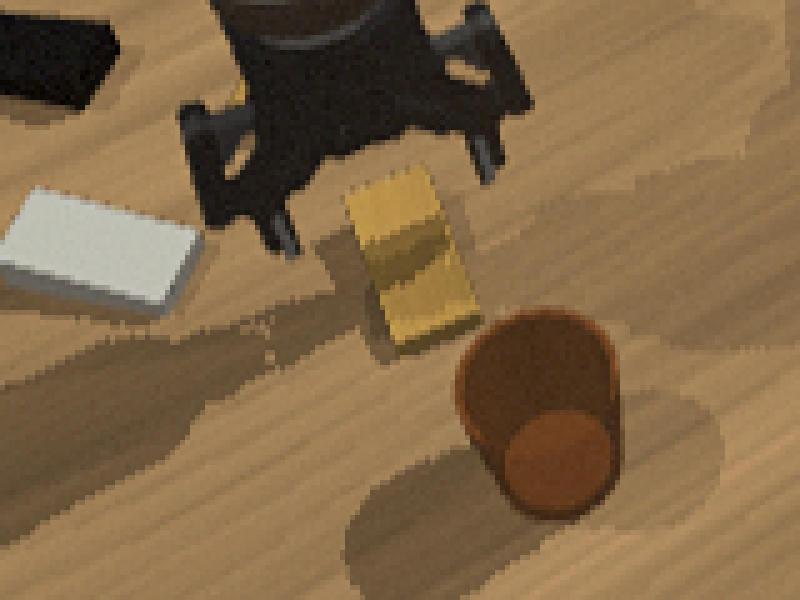

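Fingers straddle C, clear of the cup. The thin end is nearest the camera, at about (440,335).

Call:
carry_out --pt "0.2 0 0 15 -0.8 2 100" --pt "0 0 0 12 0 0 100" --pt "0 0 0 5 0 0 100" --pt "0 0 0 0 0 0 100" --pt "0 0 0 0 0 0 100" --pt "0 0 0 0 0 0 100"

```text
time: 52.0
ee_pos: [0.5685, -0.3513, 0.0085]
tcp_rot: [155.3, 89.9, -122.6]
wrist_force: [-0.2, -0.6, -0.1]
opening: 0.0851
```

```bash
python3 plan.py 568.6 -350.9 6 82.1
```

```text
pos [ 568.5 -351.3    8.5] jaw yaw 82.08 toolx [-7.0e-04 -1.1e-03 -1.0e+00] op 85.1 F [-0.2 -0.6 -0.1] q [-31.7  22.4   6.1  73.7  -0.1 -23.8] t 52.0
shift [ 2.5 -0.   0.4] turn [-0.02 -0.07 -0.03] post-turn shift [ 2.5 -0.   0.4]
```

Call:
carry_out --pt "0 0 0 1.8 0 0.2 100" --pt "0 0 0 0 0 0 0" --pt "0 0 0 0 0 0 0" --pt "0 0 0 0 0 0 0" --pt "0 0 0 0 0 0 0" --pt "0 0 0 0 0 0 0" --pt "0 0 0 0 0 0 0"

```text
time: 52.88
ee_pos: [0.5685, -0.3511, 0.0067]
tcp_rot: [154.6, 89.9, -123.4]
wrist_force: [-1.3, -0.7, 5.7]
opening: 0.04
```

```bash
python3 plan.py 454 18.5 206 88.1
```

```text
pos [ 568.5 -351.1    6.7] jaw yaw 82.08 toolx [-8.0e-04 -1.2e-03 -1.0e+00] op 40.0 F [-1.3 -0.7  5.7] q [-31.7  22.4   6.   73.6  -0.1 -23.7] t 52.88
shift [-199.6  164.4  350. ] turn [-6.02 -0.07 -0.04] post-turn shift [-199.3  126.7  365.6]
```

Call:
carry_out --pt "0 0 0 -3 0 0 0" --pt "0 0 0 -20 0 0 0" --pt "0 0 0 -57 0 0 0" --pt "0 0 0 -60 0 0 0" --pt "0 0 0 -59 0 0 0" --pt "0 0 0 0 23.5 50 0" --pt "0 0 0 0 23.5 50 0" --pt "0 0 0 0 23.5 50 0" --pt "0 0 0 0 23.5 50 0" --pt "0 0 0 0 23.5 50 0" --pt "0 0 0 0 23.5 50 0" --pt "-6 0 0 0 23.4 50 0"

```text
time: 54.38
ee_pos: [0.453, 0.0201, 0.2062]
tcp_rot: [152.2, 90.0, -119.7]
wrist_force: [0.3, 0.6, -5.3]
opening: 0.0396
```

Call:
carry_out --pt "0 0 0 30 0 0 0" --pt "0 0 0 20 0 0 0" --pt "0 0 0 0 0 0 0" --pt "0 0 0 0 0 0 0" --pt "0 0 0 0 0 0 0" --pt "0 0 0 0 0 0 0"

```text
time: 55.12
ee_pos: [0.4542, 0.0184, 0.1558]
tcp_rot: [143.3, 90.0, -128.6]
wrist_force: [0.3, -0.2, -5.3]
opening: 0.0399
```

```bash
python3 - <<'E'
from place import *
place(5,178.1,4.1,6.7,dz=5)
s=snap("s20")
cv2.imwrite("pics/c24.png",cv2.resize(s["scene"][75:195,255:375],None,fx=5,fy=5,interpolation=cv2.INTER_CUBIC))
E
```

```text
target [453.9  18.5 126.7] phi 88.1
pos [454.2  18.4 155.8] jaw yaw 88.07 toolx [-5.e-04 -6.e-04 -1.e+00] op 39.9 F [ 0.3 -0.2 -5.3] q [  2.3  -8.9 -11.8  87.2  -0.    4.3] t 55.12
shift [29.1  0.3  0.2] turn [-0.03 -0.04 -0.03] post-turn shift [29.1  0.3  0.1]
```

View pics/c24.png

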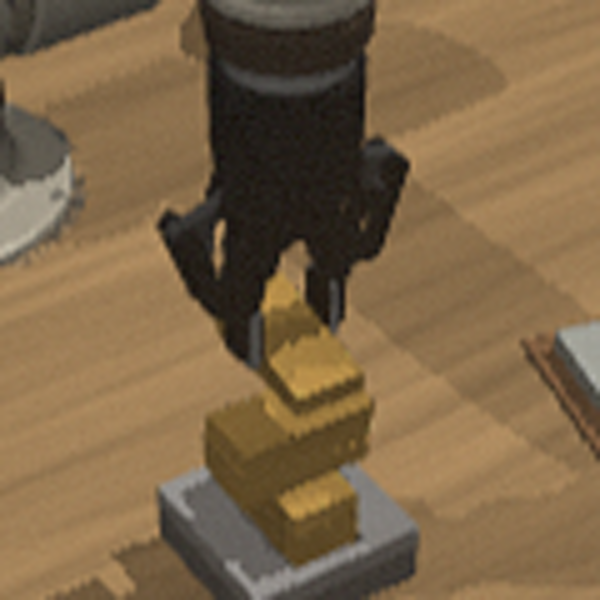

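Call:
carry_out --pt "0 0 0 15 0.2 0.1 0" --pt "0 0 0 10 0 0 0" --pt "0 0 0 4 0 0 0" --pt "0 0 0 0 0 0 0" --pt "0 0 0 0 0 0 0" --pt "0 0 0 0 0 0 0" --pt "0 0 0 0 0 0 0"

```text
time: 56.1
ee_pos: [0.4538, 0.0186, 0.1263]
tcp_rot: [126.7, 89.9, -145.3]
wrist_force: [-0.4, 0.1, -5.9]
opening: 0.0397
```

```bash
python3 - <<'E'
from place import *
place(5,178.1,4.1,6.7,dz=0)
E
```

```text
target [453.9  18.5 121.7] phi 88.1
pos [453.8  18.6 126.3] jaw yaw 88.08 toolx [-1.e-03 -7.e-04 -1.e+00] op 39.7 F [-0.4  0.1 -5.9] q [  2.4  -8.9 -15.   83.9  -0.    4.3] t 56.1
shift [ 4.6 -0.1 -0.1] turn [-0.02 -0.04 -0.05] post-turn shift [ 4.6 -0.1 -0.1]
```

Call:
carry_out --pt "0 0 0 2 0 0 0" --pt "0 0 0 1.5 0 0 0" --pt "0 0 0 0.9 0 0 0" --pt "0 0 0 0.2 0 0 0" --pt "0 0 0 0 0 0 0" --pt "0 0 0 0 0 0 0"

```text
time: 56.85
ee_pos: [0.4536, 0.0186, 0.1215]
tcp_rot: [118.8, 89.9, -153.1]
wrist_force: [0.1, -0.5, -5.6]
opening: 0.0398
```

Call:
carry_out --pt "0 0 0 0.4 -0.1 0 0" --pt "0 0 0 0 0 0 0"

```text
time: 57.1
ee_pos: [0.4537, 0.0186, 0.1214]
tcp_rot: [121.0, 89.9, -150.9]
wrist_force: [-1.4, -0.6, -0.6]
opening: 0.0401
```

Call:
carry_out --pt "0 0 0 0.2 0 0 0" --pt "0 0 0 0 0 0 62" --pt "0 0 0 0 0 0 62" --pt "0 0 0 0 0 0 62" --pt "0 0 0 0 0 0 62" --pt "0 0 0 -15 0 0 62" --pt "0 0 0 -40 0 0 100" --pt "0 0 0 -40 0 0 100" --pt "0 0 0 0 0 -50 100" --pt "0 0 0 0 0 -50 100" --pt "0 0 0 0 0 0 100"

```text
time: 58.48
ee_pos: [0.4504, -0.0838, 0.2171]
tcp_rot: [164.7, 89.9, -107.4]
wrist_force: [-0.8, 0.7, 0.2]
opening: 0.0855
```

```bash
python3 - <<'E'
from place import *
from m import measure
s=snap("s21")
measure(s); show()
cv2.imwrite("pics/c25.png",np.hstack([cv2.resize(s["scene"][100:200,255:355],(400,400),interpolation=cv2.INTER_CUBIC),cv2.resize(s["top"][190:270,258:338],(400,400),interpolation=cv2.INTER_CUBIC)]))
E
```

```text
px [293. 225.] sz [19. 27.] -> [437.2  40.3] yaw 179.5 cost 32.622 vs 37.262 | top [ 28.7 -10.4] -7.9 | scene [-19.6   4.3] 2.9
px [411. 240.] sz [14. 28.] -> [ 426.6 -348.4] yaw 319.4 cost 0.565 vs 1.617 | top [-0.1 -0.1] -0.5 | scene [0. 0.] 0.0
pos [450.6 -81.6 216.8] jaw yaw 88.0 toolx [-7.e-04 -6.e-04 -1.e+00] op 85.2 F [ 0.8 -0.1  0.3] q [-10.2  -7.8  -4.1  93.8  -0.   -8.2] t 58.58
```

View pics/c25.png

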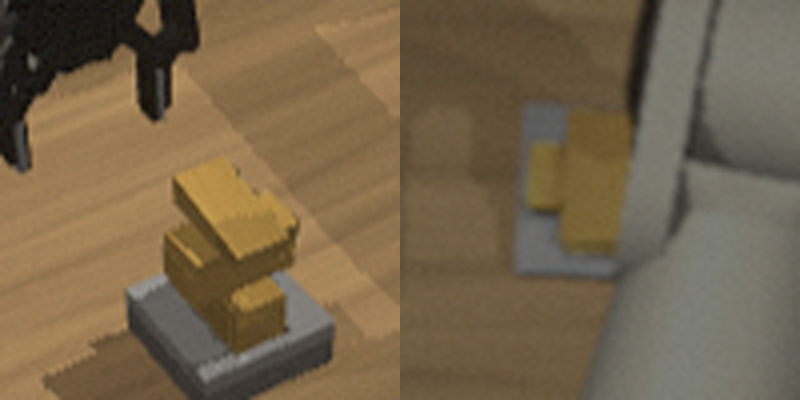

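```bash
python3 plan.py 429.5 -350.8 6 49.7
```

```text
pos [450.6 -81.6 216.8] jaw yaw 88.0 toolx [-7.e-04 -6.e-04 -1.e+00] op 85.2 F [ 0.8 -0.1  0.3] q [-10.2  -7.8  -4.1  93.8  -0.   -8.2] t 58.58
shift [ 210.9   11.5 -269.6] turn [ 3.83e+01 -5.00e-02 -3.00e-02] post-turn shift [ 210.8 -158.  -218.9]
```

Call:
carry_out --pt "0 0 0 0 2.3 -53.9 100" --pt "0 0 0 0 2.3 -53.9 100" --pt "0 0 0 0 2.3 -53.9 100" --pt "0 0 0 0 2.3 -53.9 100" --pt "9.6 0 0 0 2.3 -54 100" --pt "9.6 0 0 0 0 0 100" --pt "9.6 0 0 0 0 0 100" --pt "9.5 0 0 50 0 0 100" --pt "0 0 0 55 0 0 100" --pt "0 0 0 50 0 0 100" --pt "0 0 0 20 0 0 100" --pt "0 0 0 0 0 0 100"

```text
time: 60.08
ee_pos: [0.4297, -0.3489, 0.04]
tcp_rot: [110.7, 89.8, 160.6]
wrist_force: [0.3, -0.2, 0.5]
opening: 0.0852
```

Call:
carry_out --pt "0 0 0 0 0 0 100" --pt "0 0 0 0 0 0 100" --pt "0 0 0 0 0 0 100"

```text
time: 60.45
ee_pos: [0.4302, -0.3507, 0.0422]
tcp_rot: [-147.0, 89.9, -97.2]
wrist_force: [-0.1, 0.2, 0.2]
opening: 0.0858
```

```bash
python3 plan.py 429.5 -350.8 6 49.7;  python3 - <<'E'
from m2 import *
s=snap("s22")
cv2.imwrite("pics/c26.png",cv2.resize(s["scene"][170:290,110:270],None,fx=5,fy=5,interpolation=cv2.INTER_NEAREST))
E
```

```text
pos [ 430.2 -350.7   42.2] jaw yaw 49.79 toolx [-2.0e-04 -1.6e-03 -1.0e+00] op 85.8 F [-0.1  0.2  0.2] q [-39.1   6.2  -9.5  74.2  -0.1   1.1] t 60.45
shift [36.2  0.6 -0.5] turn [ 0.09 -0.08  0.05] post-turn shift [36.2  0.5 -0.5]
```

View pics/c26.png

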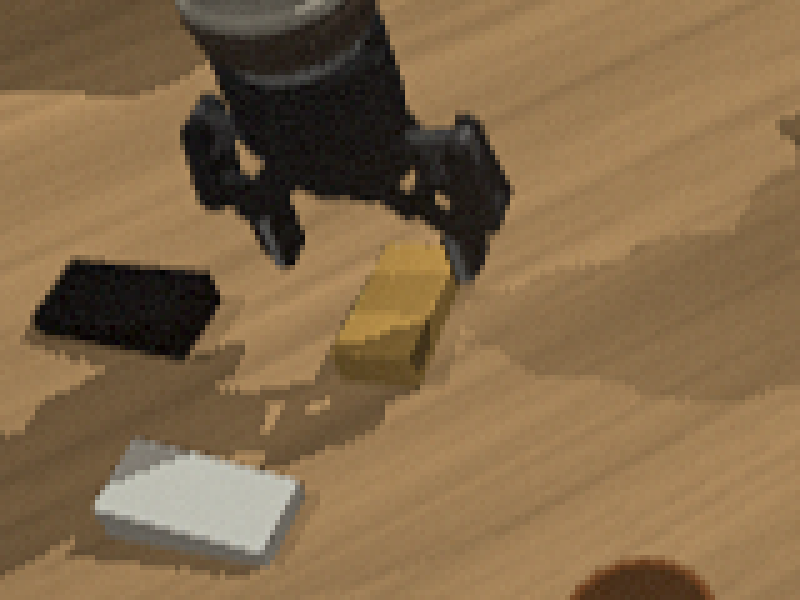

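The fingers straddle E, whose thick end is nearest the camera, and are clear of the black and white look-alikes.

Call:
carry_out --pt "0 0 0 18 0.3 0 100" --pt "0 0 0 12 0 0 100" --pt "0 0 0 4.5 0 0 100" --pt "0 0 0 0 0 0 100" --pt "0 0 0 0 0 0 100" --pt "0 0 0 0 0 0 100" --pt "0 0 0 0 0 0 0" --pt "0 0 0 0 0 0 0" --pt "0 0 0 0 0 0 0" --pt "0 0 0 0 0 0 0" --pt "0 0 0 0 0 0 0" --pt "0 0 0 0 0 0 0"

```text
time: 62.05
ee_pos: [0.4297, -0.3505, 0.0073]
tcp_rot: [-167.3, 89.9, -117.5]
wrist_force: [-0.6, 1.0, 5.5]
opening: 0.0396
```

```bash
python3 plan.py 461 18.5 217 88.1
```

```text
pos [ 429.7 -350.5    7.3] jaw yaw 49.78 toolx [-7.0e-04 -1.3e-03 -1.0e+00] op 39.6 F [-0.6  1.   5.5] q [-39.2   7.3 -12.3  70.4  -0.1   1.1] t 62.05
shift [-210.2  214.3  301.7] turn [-3.832e+01 -9.000e-02 -1.000e-02] post-turn shift [-209.7  -19.   369.9]
```

Call:
carry_out --pt "0 0 0 -3 0 0 0" --pt "0 0 0 -20 0 0 0" --pt "0 0 0 -60 0 0 0" --pt "0 0 0 -62 0 0 0" --pt "0 0 0 -62 0 0 0" --pt "0 0 0 0 30.6 43.1 0" --pt "0 0 0 0 30.6 43.1 0" --pt "0 0 0 0 30.6 43.1 0" --pt "0 0 0 0 30.6 43.1 0" --pt "0 0 0 0 30.6 43.1 0" --pt "0 0 0 0 30.6 43.1 0" --pt "-9.6 0 0 0 30.7 43.1 0"

```text
time: 63.55
ee_pos: [0.4604, 0.0203, 0.2127]
tcp_rot: [137.2, 89.8, -163.3]
wrist_force: [0.7, 0.1, -6.2]
opening: 0.0403
```

Call:
carry_out --pt "-9.6 0 0 0 0 0 0" --pt "-9.6 0 0 0 0 0 0" --pt "-9.5 0 0 0 0 0 0" --pt "0 0 8.1 0 0 0 0" --pt "0 0 0 0 0 0 0" --pt "0 0 0 0 0 0 0" --pt "0 0 0 0 0 0 0"

```text
time: 64.42
ee_pos: [0.4606, 0.0186, 0.2144]
tcp_rot: [90.3, 82.0, 178.3]
wrist_force: [0.3, -0.6, -4.9]
opening: 0.04
```

```bash
python3 - <<'E'
from place import *
place(6,-1.9,4.0,7.3,dz=20,P=False)
E
```

```text
target [462.   18.3 161.8] phi 88.1
pos [460.6  18.6 214.4] jaw yaw 88.08 toolx [-0.139   0.004  -0.9903] op 40.0 F [ 0.3 -0.6 -4.9] q [  2.    0.5   3.1 100.6   0.5   3.9] t 64.42
shift [51.9 -8.7 -0.2] turn [-0.03 -0.03  0.14] post-turn shift [51.8 -8.8 -0.3]
```

Call:
carry_out --pt "0 0 0.1 26 -4.4 -0.1 0" --pt "0 0 0 26 -4.3 -0.1 0" --pt "0 0 0 0 0 0 0" --pt "0 0 0 0 0 0 0" --pt "0 0 0 0 0 0 0" --pt "0 0 0 0 0 0 0"

```text
time: 65.18
ee_pos: [0.4624, 0.0183, 0.1615]
tcp_rot: [90.3, 81.8, 178.3]
wrist_force: [0.5, 0.5, -5.5]
opening: 0.0395
```

```bash
python3 - <<'E'
from place import *
place(6,-1.9,4.0,7.3,dz=5,P=False)
s=snap("s23")
cv2.imwrite("pics/c27.png",cv2.resize(s["scene"][65:195,255:375],None,fx=4.5,fy=4.5,interpolation=cv2.INTER_CUBIC))
E
```

```text
target [462.   18.3 146.8] phi 88.1
pos [462.4  18.3 161.5] jaw yaw 88.08 toolx [-0.1426  0.0041 -0.9898] op 39.5 F [ 0.5  0.5 -5.5] q [ 2.   0.5 -2.8 94.9  0.5  3.8] t 65.17
shift [14.6 -1.7 -0. ] turn [-0.02 -0.03 -0.07] post-turn shift [14.6 -1.7 -0.1]
```

View pics/c27.png

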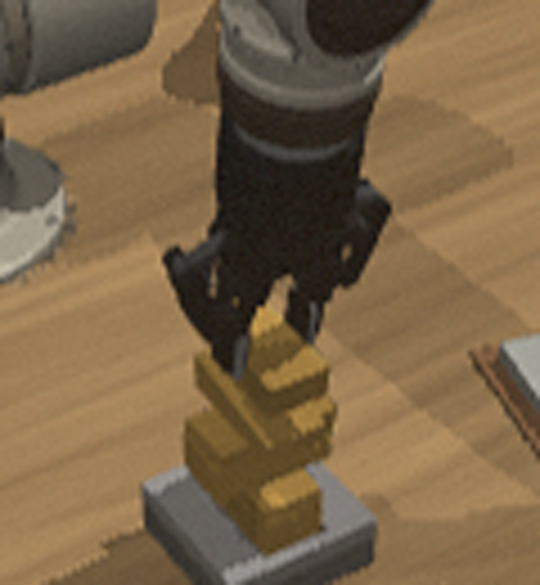

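Call:
carry_out --pt "0 0 0 8 -0.9 0 0" --pt "0 0 0 6.5 -0.8 0 0" --pt "0 0 0 0 0 0 0" --pt "0 0 0 0 0 0 0" --pt "0 0 0 0 0 0 0" --pt "0 0 0 0 0 0 0"

```text
time: 66.03
ee_pos: [0.4618, 0.0183, 0.1463]
tcp_rot: [90.3, 81.7, 178.4]
wrist_force: [0.2, 0.4, -5.8]
opening: 0.0396
```

```bash
python3 - <<'E'
from place import *
place(6,-1.9,4.0,7.3,dz=0,P=False)
E
```

```text
target [462.   18.3 141.8] phi 88.1
pos [461.8  18.3 146.3] jaw yaw 88.08 toolx [-0.1436  0.0041 -0.9896] op 39.6 F [ 0.2  0.4 -5.8] q [ 2.   0.5 -4.5 93.3  0.5  3.8] t 66.03
shift [ 4.4 -0.8 -0. ] turn [-0.02 -0.04 -0.13] post-turn shift [ 4.4 -0.8 -0. ]
```

Call:
carry_out --pt "0 0 -0.1 2 -0.4 0 0" --pt "0 0 0 1.4 -0.3 0 0" --pt "0 0 0 0.8 -0.2 0 0" --pt "0 0 0 0 0 0 0" --pt "0 0 0 0 0 0 0" --pt "0 0 0 0 0 0 0"

```text
time: 66.78
ee_pos: [0.462, 0.0183, 0.1419]
tcp_rot: [90.3, 81.8, 178.4]
wrist_force: [-0.5, -0.9, -5.9]
opening: 0.0397
```

Call:
carry_out --pt "0 0 0 0.4 0 0 0" --pt "0 0 0 0 0 0 0"

```text
time: 67.03
ee_pos: [0.462, 0.0183, 0.1415]
tcp_rot: [90.3, 81.8, 178.4]
wrist_force: [-0.3, -0.4, -3.9]
opening: 0.0396
```

Call:
carry_out --pt "0 0 0 0.3 0 0 0" --pt "0 0 0 0 0 0 0"

```text
time: 67.28
ee_pos: [0.462, 0.0183, 0.1415]
tcp_rot: [90.3, 81.9, 178.3]
wrist_force: [-0.3, 0.4, 1.0]
opening: 0.0402
```

Contact. Release, back straight off and clear the view.

Call:
carry_out --pt "0 0 0 0 0 0 62" --pt "0 0 0 0 0 0 62" --pt "0 0 0 0 0 0 62" --pt "0 0 0 0 0 0 62" --pt "0 0 0 -15 0 0 62" --pt "0 0 0 -40 0 0 80" --pt "0 0 -8.1 -40 0 0 80" --pt "0 0 0 0 0 -60 80" --pt "0 0 0 0 0 -60 80" --pt "0 0 0 0 0 -60 80" --pt "0 0 0 0 0 -60 80" --pt "0 0 0 0 0 -60 80"

```text
time: 68.78
ee_pos: [0.4651, -0.284, 0.2367]
tcp_rot: [179.0, 89.9, -92.9]
wrist_force: [1.3, 0.9, 0.2]
opening: 0.068
```

```bash
python3 - <<'E'
from place import *
from m2 import *
s=snap("s24")
show()
for l in both(s,np.array([.4745,.3127,-.265]),LID,sat,z=.004): print("lid",l)
for l in both(s,np.array([.4745,.3127,-.265]),box(.15,.15,0,.004),rg,r=50): print("mat",l)
x=np.array([[1,0,0]])
# overlay of ideal stack wireframe
def wire(a,n):
    for L,psi in((1,-1.9),(2,178.1),(3,-91.9),(4,88.1),(5,178.1),(6,-1.9)):
        e=np.array([np.cos(np.radians(psi)),np.sin(np.radians(psi)),0]);up=np.array([0,0,1.]);z0=.035+.04*((L-1)//2);C=np.array([.458,.0184,0])
        if L%2==0: xx=np.cos(T)*e-np.sin(T)*up; zz=np.sin(T)*e+np.cos(T)*up; U=C-e*.001+up*(z0+.02+.001*np.tan(T))
        else: xx,zz,U=e,up,C+up*z0
        yy=np.cross(zz,xx); P=U+W@np.array([xx,yy,zz]); p=proj(n,P)
        for i in range(8):
            for j in range(i):
                if bin(i^j).count("1")==1: cv2.line(a,tuple((((p[i]-o)*k+k/2)*16).astype(int)),tuple((((p[j]-o)*k+k/2)*16).astype(int)),(255,0,0) if L%2 else (0,0,255),1,cv2.LINE_AA,4)
k=5;out=[]
for n,o in(("scene",np.array([270,110])),("top",np.array([260,185]))):
    a=cv2.resize(s[n][o[1]:o[1]+80,o[0]:o[0]+78],None,fx=k,fy=k,interpolation=cv2.INTER_CUBIC); raw=a.copy(); wire(a,n); out.append((raw,a))
cv2.imwrite("pics/c28.png",np.hstack([out[0][0],out[0][1]])); cv2.imwrite("pics/c29.png",np.hstack([out[1][0],out[1][1]]))
E
```

```text
pos [ 464.6 -286.6  235.4] jaw yaw 87.8 toolx [-0.0018 -0.0017 -1.    ] op 68.5 F [-1.1  0.8 -0.5] q [-31.6   4.5  10.1  95.6  -0.1 -29.4] t 68.88
lid (('scene', 'top'), array([474.9, 313.9]), np.float64(-14.49), 7.91)
lid (('top',), array([475.3, 313.7]), np.float64(-14.94), 3.42)
lid (('scene',), array([472.7, 314.4]), np.float64(-14.98), 3.55)
mat (('scene', 'top'), array([465.8, 321.1]), np.float64(-13.76), 79.89)
mat (('top',), array([469.7, 322.8]), np.float64(-20.25), 49.16)
mat (('scene',), array([457.6, 328.8]), np.float64(-14.12), 27.93)
```

View pics/c28.png

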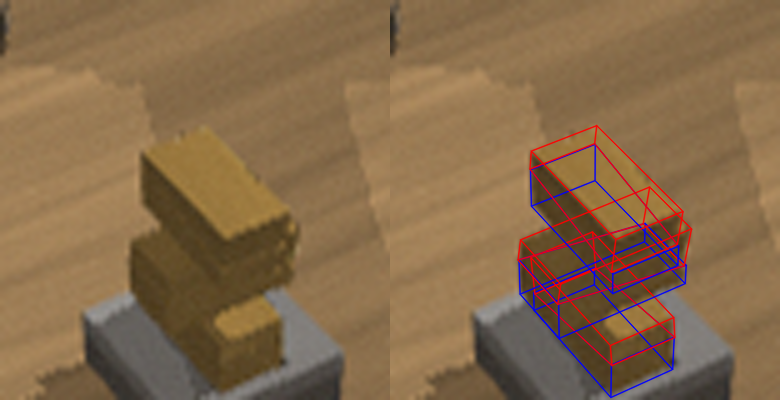

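View pics/c29.png

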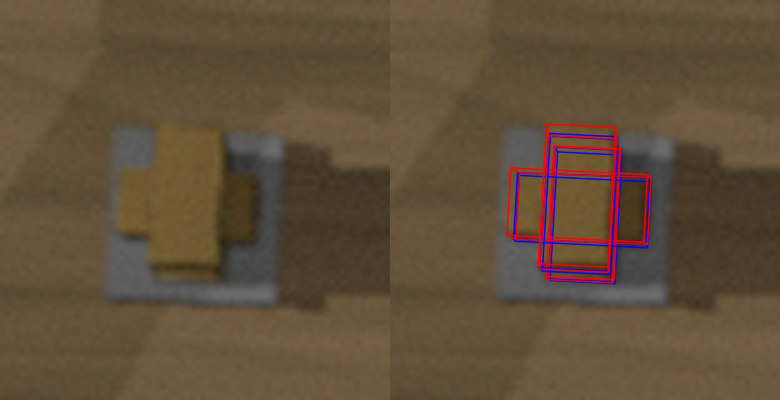

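View pics/s24_scene.png

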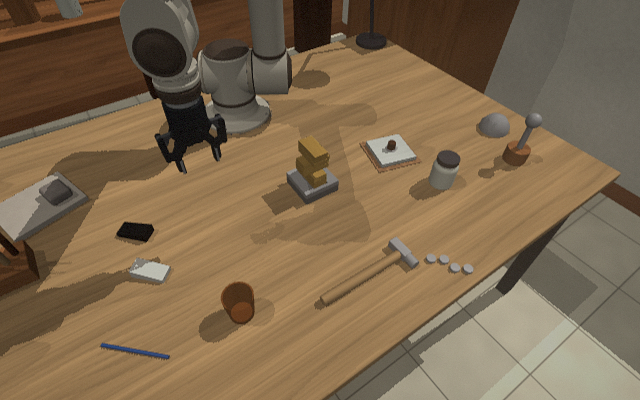

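The pile matches the ideal wireframe to about a pixel in both views. The lid is centred on the mat, no other brass ingots remain on the bench, and the hammer, jar and cup haven't moved. Handing in.

```bash
python3 - <<'E'
from h import *
from workcell import job_done
b=snap("s25"); a=load("s24")
for n in a: print(n,np.abs(a[n].astype(int)-b[n])[190:260,260:340].mean().round(2))
print(job_done())
E
```

```text
scene 2.05
top 2.09
the job is handed in; nothing more can be done
None
```

The lid is off the block and lying flat on the cork mat. All six brass ingots are stacked on the block in three end-for-end pairs, each pair crosswise to the one below. I handed the job in at about 69 s of the 210 s allowed; no verdict is reported.

- **Order:** I lifted the lid by its knob first. Then I seated the first ingot square in the pocket and placed the other five on it. With six ingots there was no odd one for the top. I left the black and white look-alikes alone.
- **Pile:** in the last pictures the pile matches a drawn model of the ideal stack to about a pixel (3–4 mm) in both views, and its layers look level and straight. It did not change between the last two pictures.
- **Lid:** its measured centre is within about 1.5 mm of the mat's middle, and it is turned to match the mat within about a degree.
- **Rest of the scene:** the hammer, jar and cup look where they were. No ingot was seen to shift before I picked it up.
- **Checks that failed or disagreed:**
  - The two cameras differ by 1–2 mm on several positions, so the pile's centring is known only to about that.
  - The last repeat measurement of the mat failed because the lid covers most of it, so the lid check uses the mat position from the start.
  - Single-ingot fits on the built pile were not usable. I relied on the model overlay and on the contact felt as ingots two to six were set down.

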